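# Stack the front-end parts on the two engine shafts

### The job

Build up the front end of the engine: on the steel shaft of the silver front cover put the brass thrust collar first, then the dark steel gear on top of it, then the blue pulley; on the brass shaft of the green pump cover put the white spacer and then the orange nylon gear. Lower each part over its shaft until it sits flat on the one below, rather than dropping it, and leave the two cans standing where they are.

Things in the scene. Friction and masses are not known exactly. Their poses are not given: they have to be found in the camera images.
- collar_mid (a point): Thrust collar: plain brass ring, outer diameter 56 mm, 14 mm high, 0.22 kg. Site at its centre, half-way up; z is the ring's axis. It lies flat at the start, open ground around it. Bore 25 mm right through (shafts are 20 mm). 
- gear_mid (a point): Drive gear: dark steel gear, 20 straight teeth, outer diameter 64 mm over the teeth, 16 mm high, 0.3 kg. Site at its centre, half-way up; z is the ring's axis. It lies flat at the start, open ground around it. Bore 25 mm right through (shafts are 20 mm). 
- pulley_mid (a point): Belt pulley: blue ring with a groove round its waist, outer diameter 60 mm, 20 mm high, 0.14 kg; the flanges at top and bottom are 5 mm high, the groove is 3 mm deep. Site at its centre, half-way up; z is the ring's axis. It lies flat at the start, open ground around it. Bore 25 mm right through (shafts are 20 mm). 
- spacer_mid (a point): Spacer: plain white plastic ring, the smallest part, outer diameter 44 mm, 16 mm high, 0.05 kg. Site at its centre, half-way up; z is the ring's axis. It lies flat at the start, open ground around it. Bore 25 mm right through (shafts are 20 mm). 
- nylon_gear_mid (a point): Pump gear: orange nylon gear, 16 straight teeth, outer diameter 54 mm over the teeth, 14 mm high, 0.05 kg. Site at its centre, half-way up; z is the ring's axis. It lies flat at the start, open ground around it. Bore 25 mm right through (shafts are 20 mm). 
- front_cover_seat (a point): Front cover: silver aluminium disc, 150 mm across and 30 mm high, with a 22 mm high square lug on one side that reaches to 80 mm from the centre; fixed to the bench. In its middle a steel boss, 40 mm across, rises 10 mm to the seat, and from the seat a bright steel shaft of 20 mm diameter stands 50 mm up, its last 10 mm tapering to a 7 mm tip. Site on the shaft's axis at the level of the seat (40 mm above the bench); z up along the shaft.
- pump_cover_seat (a point): Pump cover: as the front cover in shape and size, but painted green, with a brass shaft, 20 mm in diameter, that stands only 40 mm above the seat (the last 10 mm tapering to a 7 mm tip). Fixed. Site on the shaft's axis at the level of the seat (40 mm above the bench); z up along the shaft.
- blue_can_mid (a point): Blue can with a white lid, 62 mm across, about 105 mm high, loose, upright on the bench beside the work: leave it standing. Site at its centre, half-way up; z up.
- spray_can_mid (a point): Silver spray can, bottle-shaped, narrowing to a red cap, 62 mm across, about 165 mm high, loose, upright on the bench beside the work: leave it standing. Site at its centre, half-way up; z up.
Mind the look-alikes: they are no part of the job. Several things look just like the part that bears spacer_mid: the one meant starts nearest to the robot's base. Of the things that look like the part that bears collar_mid, take the one that is farthest to the robot's left at the start.

How it is judged (in metres and radians):
At the end, for the whole second after the job is handed in: Front shaft from the seat up: collar, gear, pulley; pump shaft: spacer, nylon gear. Each centre within 6 mm of the shaft axis and 3 mm of its height in the stack, tilt under 0.12 rad, speed under 0.02 m/s; cans within 30 mm of their start (horizontal distance between each of collar_mid, gear_mid, pulley_mid and front_cover_seat below 0.006 m and z of collar_mid in the frame of front_cover_seat between 0.004 and 0.01 m and angle between each of collar_mid, gear_mid, pulley_mid, spacer_mid, nylon_gear_mid's own z axis and vertical below 0.12 rad and linear speed of each of collar, gear, pulley, spacer, nylon_gear below 0.02 m/s and z of gear_mid in the frame of front_cover_seat between 0.019 and 0.025 m and z of pulley_mid in the frame of front_cover_seat between 0.037 and 0.043 m and horizontal distance between each of spacer_mid, nylon_gear_mid and pump_cover_seat below 0.006 m and z of spacer_mid in the frame of pump_cover_seat between 0.005 and 0.011 m and z of nylon_gear_mid in the frame of pump_cover_seat between 0.02 and 0.026 m and distance of each of blue_can_mid, spray_can_mid from where it was at the start of the episode below 0.03 m); the robot touches nothing.
It fails at once if a part is dropped down its shaft (moves faster than 0.6 m/s there) ((horizontal distance between collar_mid and front_cover_seat below 0.012 m and z of collar_mid in the frame of front_cover_seat below 0.055 m and linear speed of collar above 0.6 m/s) or (horizontal distance between gear_mid and front_cover_seat below 0.012 m and z of gear_mid in the frame of front_cover_seat below 0.055 m and linear speed of gear above 0.6 m/s) or (horizontal distance between pulley_mid and front_cover_seat below 0.012 m and z of pulley_mid in the frame of front_cover_seat below 0.055 m and linear speed of pulley above 0.6 m/s) or (horizontal distance between spacer_mid and pump_cover_seat below 0.012 m and z of spacer_mid in the frame of pump_cover_seat below 0.055 m and linear speed of spacer above 0.6 m/s) or (horizontal distance between nylon_gear_mid and pump_cover_seat below 0.012 m and z of nylon_gear_mid in the frame of pump_cover_seat below 0.055 m and linear speed of nylon_gear above 0.6 m/s)).
It fails at once if the blue can is knocked over or pushed away (more than 30 mm) (distance of blue_can_mid from where it was at the start of the episode above 0.03 m or angle between blue_can_mid's own z axis and vertical above 0.35 rad).
It fails at once if the spray can is knocked over or pushed away (more than 30 mm) (distance of spray_can_mid from where it was at the start of the episode above 0.03 m or angle between spray_can_mid's own z axis and vertical above 0.35 rad).
It also fails if it takes over 125 s, if anything falls off the work surface, if the arm or the gripper's body presses on something with over 40 N, if the wrist force passes 120 N, or if a joint passes its speed limit or range.

### The arm

A 7-joint arm with a two-finger parallel gripper is mounted at the origin on the work surface. World frame = base frame: x ahead of the robot, y to its left, z up, the work surface at z = 0. Lengths are in mm, angles in rad, forces in N, time in s.
With the tool pointing down it reaches from about 400 to 875 mm from the base axis. Payload 4.4 kg.
Tool frame: the origin (TCP) lies at the very end of the fingers, on their centre line; the grasp point (between the pads) lies 19 mm behind it; y points along the fingers, z is the direction in which the jaws open and shut, and the axes are right-handed (so a half turn about y gives the same grasp; the last joint's range is limited). The gripper opens to 85 mm and grips with 20 to 120 N. Pads are 22 mm wide; open, the fingers measure 114 mm over their backs; the gripper's body (76 mm by 85 mm) begins 54 mm behind the grasp point. The pads swing forward as they close: fully open they stand 13 mm farther back than shut.
Start: joints at [1.264, 0.628, 0.038, 1.517, -0.027, 0.996, -0.02], TCP at [155.039, -631.253, 231.313] pointing down, gripper open.
Joint ranges: [-3.06, 3.06], [-0.37, 2.12], [-1.25, 1.32], [0.18, 2.47], [-1.1, 4.24], [0.23, 1.98], [-2.94, 2.94]. Speed limits (rad/s): [2.57, 2.57, 3.14, 3.14, 3.14, 3.14, 3.14].

### API

Orientations are given as [roll, pitch, yaw] about the fixed x, y, z axes, in that order (R = Rz(yaw) Ry(pitch) Rx(roll)).
In Python, from cell import read_state, get_image, finish_job gives the robot as it stands. The module is installed in compiled form; this text tells all that it offers.
- The arm moves only by the tool servo_tool, never from a script. Its argument "increments" is a list of rows, each an object of numbers: "dx", "dy", "dz": the shift along the world's x, y, z in cm; "ax", "ay", "az": the turn, a rotation vector about the world's x, y, z in rad; "claw": the closure, from -1 (fully open) to 1 (shut). A call has 1 to 8 rows; each row is the pose to reach, as a shift and turn from the pose commanded when the call began; what a row does not reach only later rows make up. A row lasts 1/12 s, in which the tool goes at most 41.7 mm and 7.16 degrees, less where a joint would pass 70% of its speed; a pose out of reach is approached as far as the arm can. A call with a gripper value outside its range is refused whole. The fingers move at their own pace and stop on an object; the grip force is fixed at half the most. Time passes only in rows, so rows that repeat a pose let the fingers close. It gives the time, the measured TCP pose, the force and the opening at its end, in the units of the state.
- read_state(): the state, without advancing time (a new reading comes with each control period).
- get_image(name): name is "scene" or "side" or "wrist"; returns a dict with "color" (400x640x3 uint8, red, green, blue), "fov_y" (degrees; the focal length in pixels is half the picture's height over the tangent of half this angle, whatever the lens; pixels are square), "cx", "cy" (the principal point, pixels), "R" (3x3) and "t" (3): a world point X has camera coordinates R X + t. Camera axes: x right, y down, z forward; pixel columns grow to the right and rows downward; lengths in mm; the calibration is good to about 2 mm. A picture is of the moment at which its call begins. There is no depth.
- finish_job(): hands the job in, once; it reports no verdict.
The state is a dict: "clock": time; "qpos": joint angles; "qd": joint speeds; "tau": joint torques, N m; "eef_pos": TCP position; "tool_rot": TCP orientation; "force": force on the tool from outside, world axes, zero at the start; "torque": the same for the moment, N m; "width": finger opening in mm.
Only numpy, scipy, OpenCV 4.12 (cv2) and the standard library are available. Lean on these libraries where they do the work, as an engineer would, in place of code of your own. Each camera call takes 0.05 s, during which the arm holds its last target.

## Working session

There is one attempt and no reset: what is moved stays moved. The work goes in short steps, Python scripts to look and compute and a tool call to move; the robot and the scene stay as the last step left them, time stands still between calls to the robot, and variables do not carry over. Pictures are saved under pics/ and viewed, and the job is handed in when it is done.

Besides the shell and the picture viewer there is one more tool, called after "Request:" as name(argument=value, ...), one argument or row to a line, values as JSON. servo_tool: Moves the arm, as the interface text tells. Its arguments: {"type":"object","properties":{"increments":{"type":"array","items":{"type":"object","properties":{"dx":{"type":"number"},"dy":{"type":"number"},"dz":{"type":"number"},"ax":{"type":"number"},"ay":{"type":"number"},"az":{"type":"number"},"claw":{"type":"number"}}}}},"required":["increments"]}

```bash
mkdir -p pics; cat > h.py <<'E'
import numpy as np, cv2
from cell import read_state, get_image, finish_job
def save(im,name): cv2.imwrite('pics/'+name+'.png', im['color'][:,:,::-1])
def cam(im):
    f=im['color'].shape[0]/2/np.tan(np.radians(im['fov_y'])/2)
    return f,im['cx'],im['cy'],np.array(im['R']),np.array(im['t'])
def back(im,u,v,z):
    f,cx,cy,R,t=cam(im); d=R.T@np.array([(u-cx)/f,(v-cy)/f,1]); o=-R.T@t
    return (o+d*(z-o[2])/d[2])
def proj(im,X):
    f,cx,cy,R,t=cam(im); c=R@np.array(X,float)+t
    return np.array([cx+f*c[0]/c[2],cy+f*c[1]/c[2]])
E
python3 - <<'E'
from h import *
import pickle
print(read_state())
for n in ['scene','side','wrist']:
    im=get_image(n); save(im,n+'0'); pickle.dump(im,open(n+'0.pkl','wb')); f,cx,cy,R,t=cam(im); print(n,f,cx,cy,(-R.T@t).round(),R.round(2).tolist())
E
```

```text
{'clock': 0.0, 'qpos': array([ 1.26419541,  0.62934204,  0.03846775,  1.51837725, -0.02699702,
        0.99629656, -0.0200355 ]), 'qd': array([-0.00196235,  0.00105303, -0.0007301 , -0.00011477,  0.00252112,
        0.00069911,  0.0001304 ]), 'tau': array([ 2.27233586e-04, -5.63398933e+01,  1.22643001e+00, -1.93441808e+01,
        1.10843580e-02,  1.07665957e-02, -4.68893489e-06]), 'eef_pos': array([ 154.87463533, -630.63173643,  230.38925684]), 'tool_rot': array([-1.57270031e+00, -4.28883619e-05, -2.90084665e+00]), 'force': array([ 0.06546635, -0.06511821,  0.83624367]), 'torque': array([0.01301566, 0.01745615, 0.00742256]), 'width': 85.25819034537137}
scene 410.1845663050034 315.73454745334413 203.5555255675499 [1086.  653.  677.] [[-0.74, 0.67, -0.02], [0.39, 0.4, -0.83], [-0.55, -0.63, -0.56]]
side 385.4807927646873 320.66779626423875 200.77872873141405 [ 49. 482. 750.] [[-0.75, -0.66, -0.01], [-0.45, 0.53, -0.72], [0.48, -0.53, -0.7]]
wrist 318.18053589143614 319.6014834106482 197.91842864565695 [ 228. -612.  372.] [[0.24, -0.97, -0.0], [-0.93, -0.23, 0.3], [-0.29, -0.07, -0.95]]
```

View pics/scene0.png

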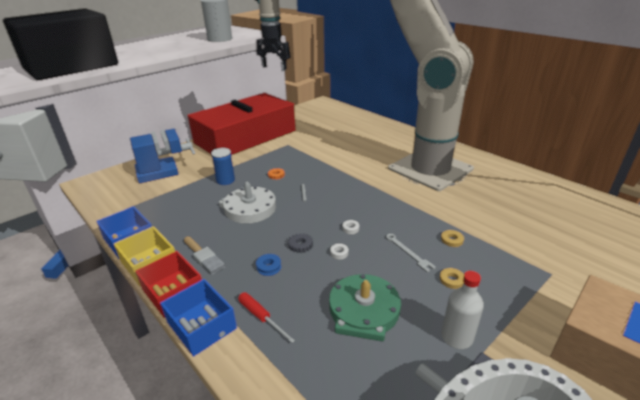

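View pics/side0.png

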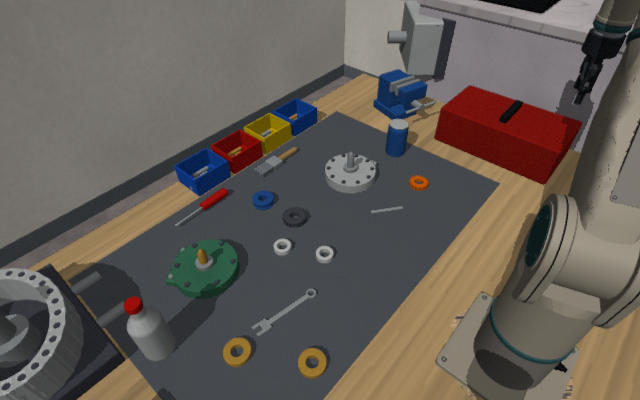

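View pics/wrist0.png

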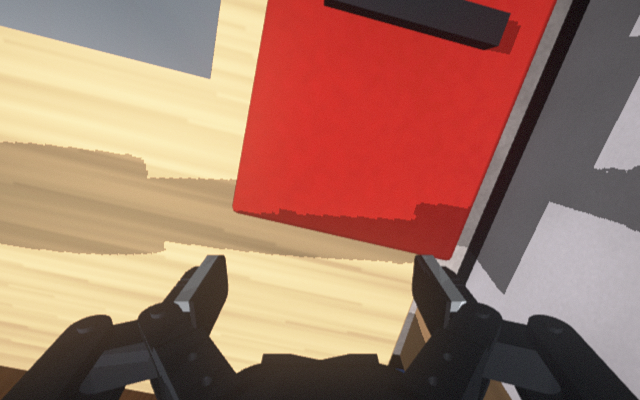

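The scene picture shows the silver cover at (248,200), the green cover at (365,300), gear (300,242), pulley (268,264), orange gear (276,173), whites at (350,227) and (339,251), and brass rings at (452,238) and (452,278). I'll enlarge to measure.

```bash
python3 - <<'E'
import cv2
def crop(n,u0,v0,w,h,k,name):
    a=cv2.imread(f'pics/{n}0.png')[v0:v0+h,u0:u0+w]; a=cv2.resize(a,None,fx=k,fy=k,interpolation=cv2.INTER_CUBIC)
    for i in range(0,w,20):
        cv2.line(a,(i*k,0),(i*k,6),(0,255,255),1); cv2.putText(a,str(u0+i),(i*k,16),0,.35,(0,255,255),1)
    for i in range(0,h,20):
        cv2.line(a,(0,i*k),(6,i*k),(0,255,255),1); cv2.putText(a,str(v0+i),(8,i*k+4),0,.35,(0,255,255),1)
    cv2.imwrite('pics/'+name+'.png',a)
crop('scene',205,140,160,120,5,'s1')
crop('scene',240,200,160,120,5,'s1b')
crop('scene',325,215,160,140,4,'s2')
crop('side',235,110,200,150,4,'d1')
crop('side',120,225,220,160,3,'d2')
E
```

```text
(no output)
```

View pics/s1.png

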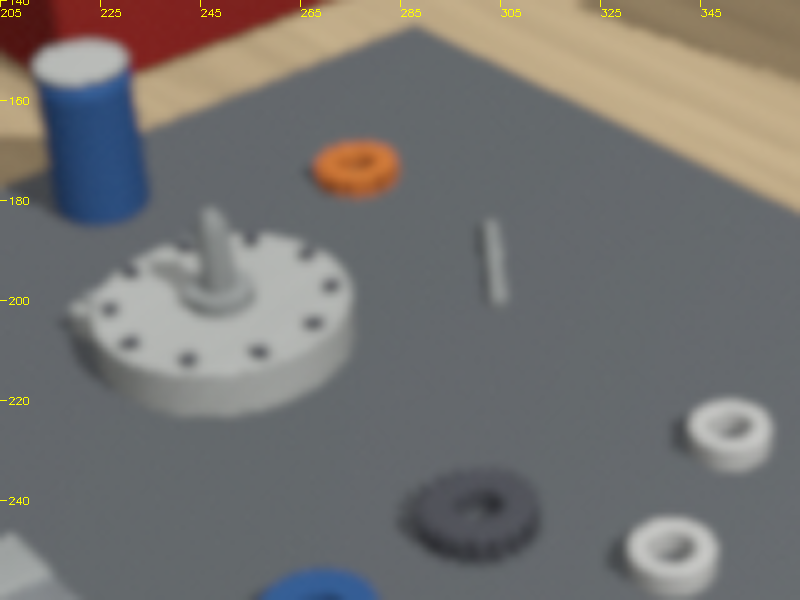

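View pics/s1b.png

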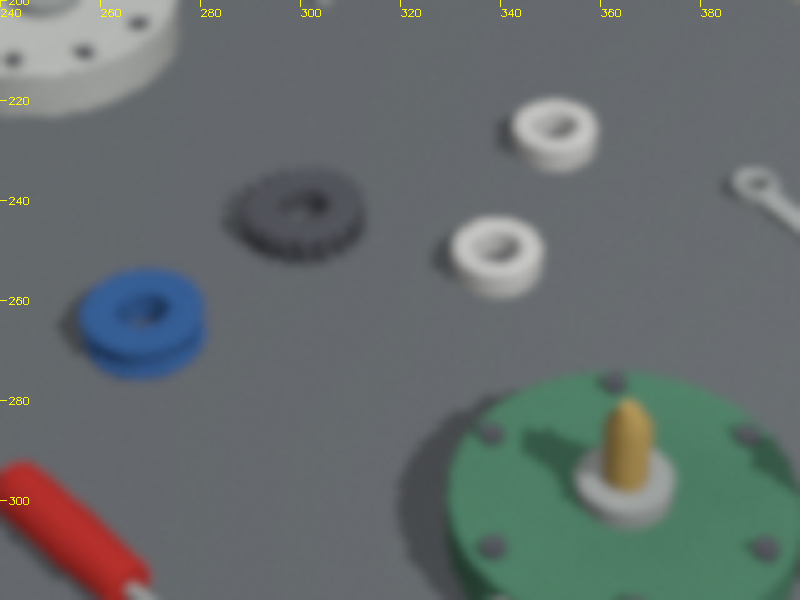

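View pics/s2.png

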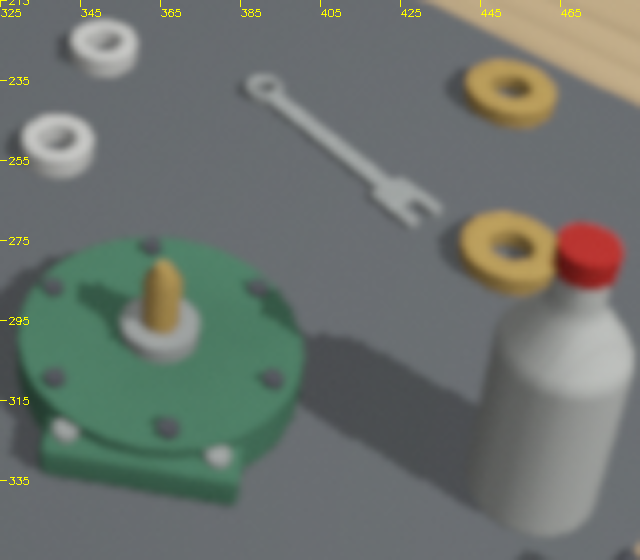

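View pics/d1.png

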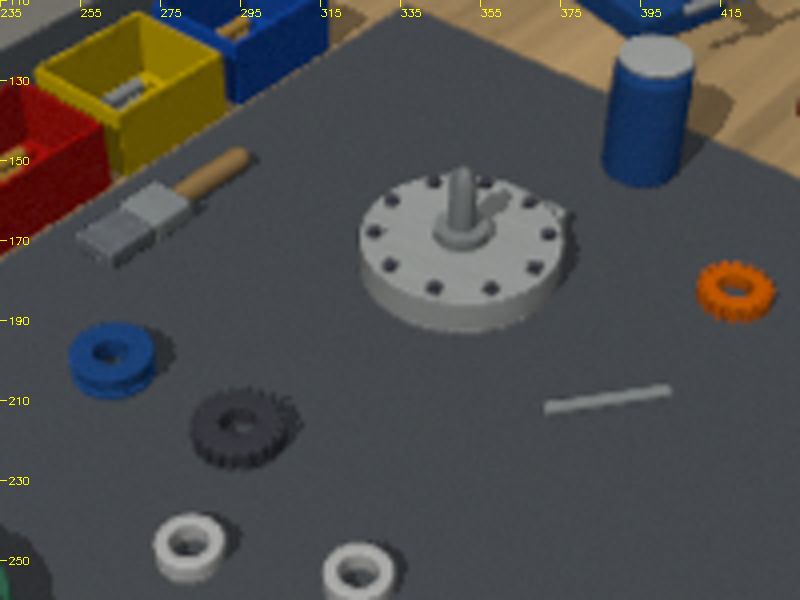

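View pics/d2.png

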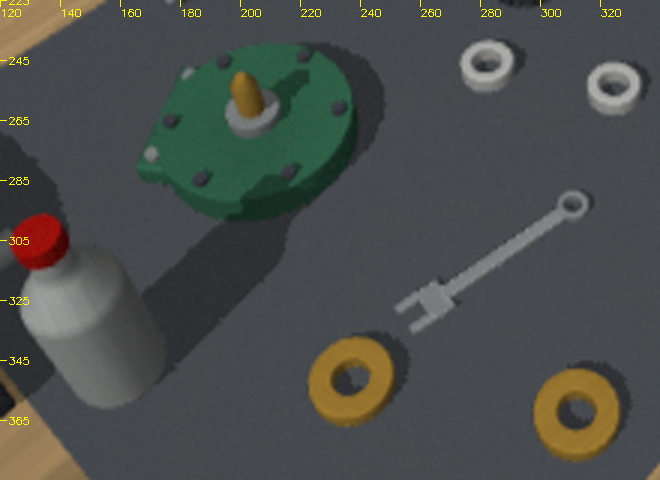

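```bash
python3 - <<'E'
from h import *
import pickle
s=pickle.load(open('scene0.pkl','rb')); d=pickle.load(open('side0.pkl','rb'))
P={'orange':((276,172.3),(419.2,181.2),14),'gear':((299,241.5),(295,215.5),16),'pulley':((268.5,262),(263,198.2),20),
'wA':((350.7,226),(325,252.5),16),'wB':((339,250.3),(282.5,245.5),16),'bA':((452.5,237),(312.3,362),14),'bB':((452.5,276.7),(237,351.7),14),
'ftip':((247,182),(350.5,152.5),90),'fboss':((248.5,197.7),(350.7,167),40),'gtip':((365.6,280),(200.3,249.5),80),'gboss':((365.4,296),(204,260.7),40),
'blue':((221,152.4),(398.7,124.2),105),'cap':((473,274),(133.3,301),165)}
for k,(a,b,z) in P.items():
    x=back(s,*a,z);y=back(d,*b,z); print(k,x.round(1)[:2],y.round(1)[:2],((x+y)/2).round(1), round(np.hypot(*((x+y)/2)[:2])))
E
```

```text
orange [ 401.8 -324.3] [ 394.7 -328.9] [ 398.2 -326.6   14. ] 515
gear [581.7   7.2] [569.8   4.7] [575.7   5.9  16. ] 576
pulley [687.4  19.8] [679.4  17.4] [683.4  18.6  20. ] 684
wA [439.4  53. ] [429.4  46.1] [434.4  49.5  16. ] 437
wB [532.3 102.3] [522.3  97.7] [527.3 100.   16. ] 537
bA [284.  264.2] [275.5 261.2] [279.8 262.7  14. ] 384
bB [409.6 344.1] [400.4 343.1] [405.  343.6  14. ] 531
ftip [ 572.8 -225.6] [ 569.6 -226.3] [ 571.2 -226.    90. ] 614
fboss [ 576.4 -223.1] [ 565.7 -225.7] [ 571.  -224.4   40. ] 614
gtip [612.4 259.3] [611.2 258.7] [611.8 259.   80. ] 664
gboss [615.9 264.2] [611.2 259.5] [613.5 261.8  40. ] 667
blue [ 541.4 -412.8] [ 534.5 -415.1] [ 537.9 -414.   105. ] 679
cap [531.6 435.5] [533.9 431.6] [532.8 433.5 165. ] 687
```

Spacer is wA (437 mm from base) and the collar is bB (largest y). I'll move over the front cover and measure with the wrist camera.

Request:
servo_tool(
  increments=[
    {"dx": 4, "dy": 2.5, "dz": 2},
    {"dx": 8, "dy": 5, "dz": 4},
    {"dx": 12, "dy": 8, "dz": 7},
    {"dx": 16, "dy": 12, "dz": 7},
    {"dx": 20, "dy": 16, "dz": 7},
    {"dx": 24, "dy": 20, "dz": 7},
    {"dx": 28, "dy": 24, "dz": 7},
    {"dx": 32, "dy": 28, "dz": 7},
  ],
)

```text
invalid input at $.increments[0]: expected keys dx, dy, dz, ax, ay, az, claw
```

Request:
servo_tool(
  increments=[
    {"dx": 2, "dy": 3},
    {"dx": 4, "dy": 6},
    {"dx": 4, "dy": 9},
    {"dx": 4, "dy": 9},
    {"dx": 4, "dy": 9},
  ],
)

```text
invalid input at $.increments[0]: expected keys dx, dy, dz, ax, ay, az, claw
```

```bash
cat >> h.py <<'E'
import pickle
def snap(n,name):
    im=get_image(n); save(im,name); pickle.dump(im,open(name+'.pkl','wb')); return im
E
python3 - <<'E'
from h import *
s=read_state(); print(s)
im=snap('wrist','w1')
E
```

```text
{'clock': 0.15, 'qpos': array([ 1.26422081,  0.62914006,  0.03844264,  1.51812375, -0.02701712,
        0.99630264, -0.02001202]), 'qd': array([-0.00224543, -0.00414089, -0.0003989 , -0.00228259,  0.0011703 ,
        0.00227993,  0.00033251]), 'tau': array([ 2.20616974e-03, -5.63798404e+01,  1.22806806e+00, -1.93650198e+01,
        1.11328499e-02,  7.42834731e-03,  1.95103325e-05]), 'eef_pos': array([ 154.92469255, -630.78424025,  230.60073773]), 'tool_rot': array([-1.57225287e+00,  1.07246524e-05, -2.90083349e+00]), 'force': array([-0.22330769, -0.05543792, -0.38900321]), 'torque': array([-0.04544263,  0.05686932,  0.03549714]), 'width': 85.03609767447082}
```

View pics/w1.png

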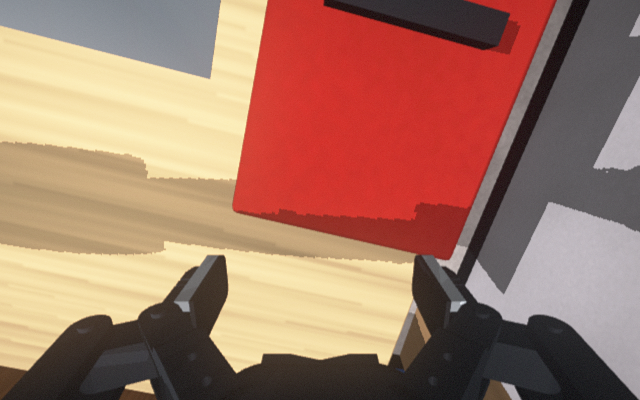

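The picture is unchanged because both moves were refused: every row needs all seven keys. I'll resend them.

Request:
servo_tool(
  increments=[
    {"dx": 3, "dy": 1.5, "dz": 2, "ax": 0, "ay": 0, "az": -0.06, "claw": -1},
    {"dx": 6.5, "dy": 4, "dz": 4, "ax": 0, "ay": 0, "az": -0.12, "claw": -1},
    {"dx": 10, "dy": 6, "dz": 6, "ax": 0, "ay": 0, "az": -0.18, "claw": -1},
    {"dx": 13.5, "dy": 9, "dz": 7, "ax": 0, "ay": 0, "az": -0.24, "claw": -1},
    {"dx": 16.5, "dy": 12, "dz": 7, "ax": 0, "ay": 0, "az": -0.24, "claw": -1},
    {"dx": 19.5, "dy": 15, "dz": 7, "ax": 0, "ay": 0, "az": -0.24, "claw": -1},
    {"dx": 22.5, "dy": 18, "dz": 7, "ax": 0, "ay": 0, "az": -0.24, "claw": -1},
    {"dx": 25.5, "dy": 21, "dz": 7, "ax": 0, "ay": 0, "az": -0.24, "claw": -1},
  ],
)

```text
clock: 0.87
eef_pos: [399.3, -431.5, 301.4]
tool_rot: [-1.571, 0.0, -3.141]
force: [0.8, -0.8, -0.6]
width: 85.8
```

Request:
servo_tool(
  increments=[
    {"dx": 3, "dy": 3, "dz": 0, "ax": 0, "ay": 0, "az": 0, "claw": -1},
    {"dx": 6, "dy": 6, "dz": 0, "ax": 0, "ay": 0, "az": 0, "claw": -1},
    {"dx": 9, "dy": 9, "dz": 0, "ax": 0, "ay": 0, "az": 0, "claw": -1},
    {"dx": 11, "dy": 12, "dz": 0, "ax": 0, "ay": 0, "az": 0, "claw": -1},
    {"dx": 11, "dy": 14, "dz": 0, "ax": 0, "ay": 0, "az": 0, "claw": -1},
    {"dx": 11, "dy": 14, "dz": 0, "ax": 0, "ay": 0, "az": 0, "claw": -1},
    {"dx": 11, "dy": 14, "dz": 0, "ax": 0, "ay": 0, "az": 0, "claw": -1},
  ],
)

```text
clock: 1.45
eef_pos: [508.5, -291.7, 301.2]
tool_rot: [-1.571, -0.001, -3.138]
force: [-1.3, -0.3, 0.1]
width: 85.3
```

```bash
python3 - <<'E'
from h import *
im=snap('wrist','w2'); s=read_state(); print(s['clock'],s['eef_pos'],s['tool_rot'],s['qpos'].round(2))
E
```

```text
1.5 [ 507.75439308 -293.61578594  301.27663506] [-1.56994517e+00 -5.24518060e-04 -3.14061714e+00] [ 0.43  0.47  0.06  1.61 -0.03  1.07 -1.06]
```

View pics/w2.png

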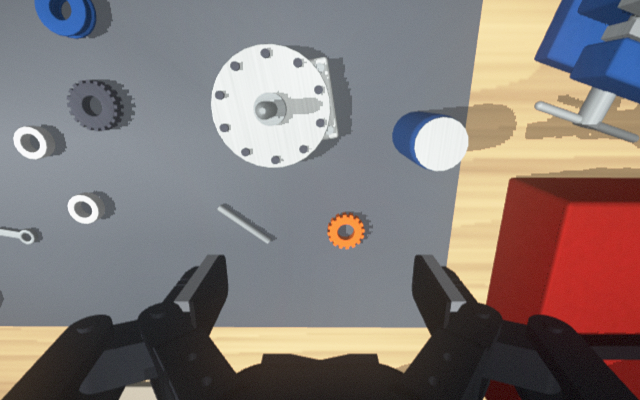

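Good overview: silver shaft tip at (265,110), orange gear (346,231), steel gear (93,104), spacer (84,209).

```bash
python3 - <<'E'
from h import *
im=pickle.load(open('w2.pkl','rb')); f,cx,cy,R,t=cam(im); print((-R.T@t).round(1),R.round(3))
for n,u,v,z in [('orange',345.5,231,14),('tip',265,110,90),('boss',271,109.5,40),('disc',270.5,105.5,30),('gear',92.5,104.5,16),('wA',84,208.5,16),('wB',30,142,16),('blue',440,143,105)]:
    print(n,back(im,u,v,z).round(1))
a=cv2.resize(im['color'][40:260,200:400,::-1],None,fx=3.5,fy=3.5,interpolation=cv2.INTER_CUBIC)[:600]
cv2.imwrite('pics/w2c.png',np.ascontiguousarray(cv2.resize(a,(540,600))))
E
```

```text
[ 583.3 -290.6  442.8] [[ 0.004 -1.    -0.002]
 [-0.954 -0.005  0.299]
 [-0.299  0.    -0.954]]
orange [ 398.6 -328.5   14. ]
tip [ 571.1 -231.6   90. ]
boss [ 570.  -230.6   40. ]
disc [ 574.4 -228.7   30. ]
gear [574.4   2.8  16. ]
wA [432.2  44.6  16. ]
wB [526.   96.3  16. ]
blue [ 538.8 -417.2  105. ]
```

Request:
servo_tool(
  increments=[
    {"dx": 0, "dy": 4, "dz": 0, "ax": 0, "ay": 0, "az": 0, "claw": -1},
    {"dx": 0, "dy": 8, "dz": 0, "ax": 0, "ay": 0, "az": 0, "claw": -1},
    {"dx": 0, "dy": 12, "dz": 0, "ax": 0, "ay": 0, "az": 0, "claw": -1},
    {"dx": 0, "dy": 16, "dz": 0, "ax": 0, "ay": 0, "az": 0, "claw": -1},
    {"dx": 0, "dy": 20, "dz": 0, "ax": 0, "ay": 0, "az": 0, "claw": -1},
    {"dx": 0, "dy": 24, "dz": 0, "ax": 0, "ay": 0, "az": 0, "claw": -1},
    {"dx": 0, "dy": 28, "dz": 0, "ax": 0, "ay": 0, "az": 0, "claw": -1},
    {"dx": 0, "dy": 32, "dz": 0, "ax": 0, "ay": 0, "az": 0, "claw": -1},
  ],
)

```text
clock: 2.17
eef_pos: [508.2, 26.3, 301.6]
tool_rot: [-1.57, 0.001, 3.138]
force: [0.5, -0.4, 0.5]
width: 85.4
```

Request:
servo_tool(
  increments=[
    {"dx": -1, "dy": 4, "dz": 0, "ax": 0, "ay": 0, "az": 0, "claw": -1},
    {"dx": -2, "dy": 8, "dz": 0, "ax": 0, "ay": 0, "az": 0, "claw": -1},
    {"dx": -3, "dy": 12, "dz": -1, "ax": 0, "ay": 0, "az": 0, "claw": -1},
    {"dx": -4, "dy": 16, "dz": -2, "ax": 0, "ay": 0, "az": 0, "claw": -1},
    {"dx": -6, "dy": 20, "dz": -3, "ax": 0, "ay": 0, "az": 0, "claw": -1},
    {"dx": -8, "dy": 24, "dz": -4, "ax": 0, "ay": 0, "az": 0, "claw": -1},
    {"dx": -9, "dy": 27, "dz": -5, "ax": 0, "ay": 0, "az": 0, "claw": -1},
    {"dx": -10, "dy": 30, "dz": -6, "ax": 0, "ay": 0, "az": 0, "claw": -1},
  ],
)

```text
clock: 2.83
eef_pos: [407.9, 328.0, 241.0]
tool_rot: [-1.571, 0.001, 3.141]
force: [-0.0, 0.3, 0.1]
width: 85.6
```

Request:
servo_tool(
  increments=[
    {"dx": 0, "dy": 1.5, "dz": -2, "ax": 0, "ay": 0, "az": 0, "claw": -1},
    {"dx": 0, "dy": 1.5, "dz": -3, "ax": 0, "ay": 0, "az": 0, "claw": -1},
    {"dx": 0, "dy": 1.5, "dz": -4, "ax": 0, "ay": 0, "az": 0, "claw": -1},
    {"dx": 0, "dy": 1.5, "dz": -4, "ax": 0, "ay": 0, "az": 0, "claw": -1},
    {"dx": 0, "dy": 1.5, "dz": -4, "ax": 0, "ay": 0, "az": 0, "claw": -1},
  ],
)

```text
clock: 3.25
eef_pos: [409.3, 339.3, 201.1]
tool_rot: [-1.569, -0.0, 3.138]
force: [-0.5, -0.1, -0.1]
width: 85.3
```

```bash
python3 - <<'E'
from h import *
im=snap('wrist','w3'); s=read_state(); print(s['clock'],s['eef_pos'],s['tool_rot'],s['qpos'].round(2),s['force'])
E
```

```text
3.3 [409.50139321 339.97259507 201.70746808] [-1.57017007e+00  8.16107857e-04  3.13887588e+00] [-0.68  0.5  -0.09  1.88  0.06  0.77 -2.38] [-0.03490409  0.79145886  0.4250258 ]
```

View pics/w3.png

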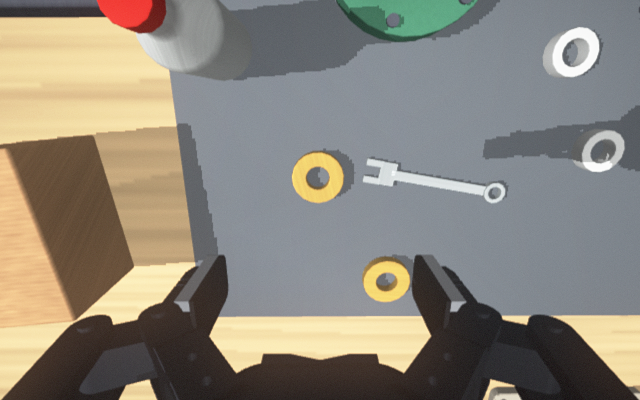

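Collar (left one) at (318,177), the decoy brass ring at (386,280).

```bash
cat >> h.py <<'E'
def rings(im,lo,hi,z,amin=150):
    hsv=cv2.cvtColor(im['color'],cv2.COLOR_RGB2HSV); m=cv2.inRange(hsv,lo,hi)
    cs,_=cv2.findContours(m,cv2.RETR_EXTERNAL,cv2.CHAIN_APPROX_NONE)
    for c in cs:
        if cv2.contourArea(c)>amin:
            (u,v),ax,an=cv2.fitEllipse(c); print((round(u,1),round(v,1)),np.round(ax,1),back(im,u,v,z).round(1))
E
python3 - <<'E'
from h import *
im=pickle.load(open('w3.pkl','rb'))
print(back(im,318,177.5,14)); rings(im,(15,100,100),(30,255,255),10)
E
```

```text
[403.98733619 342.04042099  14.        ]
(385.6, 279.0) [43.9 46.6] [278.6 262.1  10. ]
(105.0, 249.0) [43.4 56.4] [319.  588.1  10. ]
(317.4, 176.7) [50.2 51. ] [403.9 342.7  10. ]
(44.2, 225.7) [103.6 180.6] [348.1 650.6  10. ]
```

Request:
servo_tool(
  increments=[
    {"dx": -0.55, "dy": 0.25, "dz": -4, "ax": 0, "ay": 0, "az": 0, "claw": -1},
    {"dx": -0.55, "dy": 0.25, "dz": -8, "ax": 0, "ay": 0, "az": 0, "claw": -1},
    {"dx": -0.55, "dy": 0.25, "dz": -12, "ax": 0, "ay": 0, "az": 0, "claw": -1},
    {"dx": -0.55, "dy": 0.25, "dz": -14, "ax": 0, "ay": 0, "az": 0, "claw": -1},
    {"dx": -0.55, "dy": 0.25, "dz": -14, "ax": 0, "ay": 0, "az": 0, "claw": -1},
    {"dx": -0.55, "dy": 0.25, "dz": -14, "ax": 0, "ay": 0, "az": 0, "claw": -1},
  ],
)

```text
clock: 3.8
eef_pos: [403.3, 343.6, 61.6]
tool_rot: [-1.57, -0.0, 3.141]
force: [-0.2, 1.2, 1.3]
width: 85.1
```

```bash
python3 - <<'E'
from h import *
im=snap('wrist','w4'); s=read_state(); print(s['clock'],s['eef_pos'],s['tool_rot'],s['force'])
rings(im,(15,100,100),(30,255,255),10)
E
```

```text
3.85 [404.01259525 344.47795969  62.6886022 ] [-1.57206832e+00  1.87308531e-03  3.14100057e+00] [ 0.9942532  -0.11039324  0.19935024]
(407.3, 353.1) [20.6 48.5] [295.6 278.9  10. ]
(14.7, 341.3) [ 34.  133.4] [306.3 570.8  10. ]
(323.0, 217.0) [82.5 84.5] [404.7 342.5  10. ]
```

View pics/w4.png

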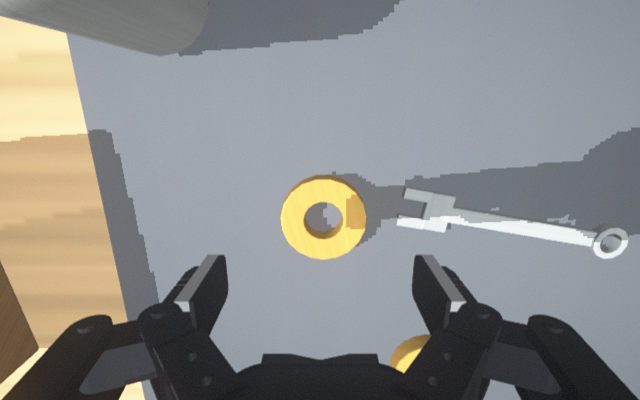

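The collar is at (323,217), but the wrench head at (400,215) would lie under the right finger. I'll turn the jaws about 0.9 rad to miss it.

Request:
servo_tool(
  increments=[
    {"dx": 0, "dy": -0.1, "dz": 0, "ax": 0, "ay": 0, "az": 0.12, "claw": -1},
    {"dx": 0, "dy": -0.1, "dz": 0, "ax": 0, "ay": 0, "az": 0.24, "claw": -1},
    {"dx": 0, "dy": -0.1, "dz": 0, "ax": 0, "ay": 0, "az": 0.36, "claw": -1},
    {"dx": 0, "dy": -0.1, "dz": 0, "ax": 0, "ay": 0, "az": 0.48, "claw": -1},
    {"dx": 0, "dy": -0.1, "dz": 0, "ax": 0, "ay": 0, "az": 0.6, "claw": -1},
    {"dx": 0, "dy": -0.1, "dz": 0, "ax": 0, "ay": 0, "az": 0.72, "claw": -1},
    {"dx": 0, "dy": -0.1, "dz": 0, "ax": 0, "ay": 0, "az": 0.84, "claw": -1},
    {"dx": 0, "dy": -0.1, "dz": 0, "ax": 0, "ay": 0, "az": 0.9, "claw": -1},
  ],
)

```text
clock: 4.52
eef_pos: [404.9, 344.0, 64.2]
tool_rot: [-1.569, 0.005, -2.237]
force: [0.2, -0.6, 0.9]
width: 85.5
```

Request:
servo_tool(
  increments=[
    {"dx": 0, "dy": 0, "dz": -2, "ax": 0, "ay": 0, "az": 0, "claw": -0.8},
    {"dx": 0, "dy": 0, "dz": -2, "ax": 0, "ay": 0, "az": 0, "claw": -0.8},
    {"dx": 0, "dy": 0, "dz": -2, "ax": 0, "ay": 0, "az": 0, "claw": -0.8},
  ],
)

```text
clock: 4.77
eef_pos: [403.7, 343.3, 42.8]
tool_rot: [-1.569, 0.002, -2.242]
force: [-0.4, -0.4, 1.1]
width: 77.2
```

```bash
python3 - <<'E'
from h import *
im=snap('wrist','w5'); s=read_state(); print(s['clock'],s['eef_pos'],s['tool_rot'],s['force'],s['qpos'].round(2))
rings(im,(15,100,100),(30,255,255),10)
E
```

```text
4.8167 [403.69790298 343.65971919  42.99172468] [-1.569602    0.0022731  -2.24161616] [-0.09394617  0.77415952 -0.30723182] [-0.58  0.76 -0.27  1.99  0.44  0.44 -1.86]
(323.0, 231.6) [90.2 92.4] [404.3 343.8  10. ]
```

View pics/w5.png

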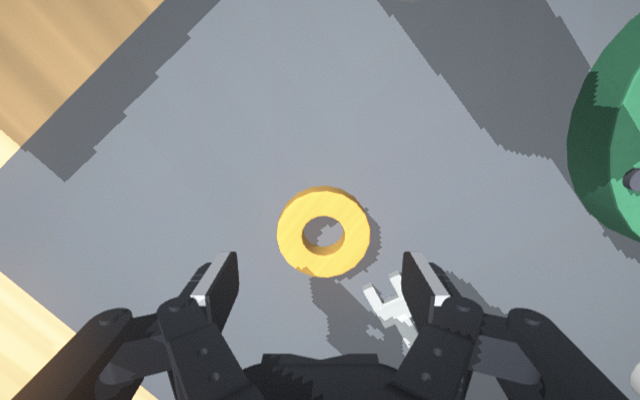

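Clear of the wrench, aligned. Descend and grip.

Request:
servo_tool(
  increments=[
    {"dx": 0.05, "dy": 0, "dz": -1.5, "ax": 0, "ay": 0, "az": 0, "claw": -0.8},
    {"dx": 0.05, "dy": 0, "dz": -3, "ax": 0, "ay": 0, "az": 0, "claw": -0.8},
    {"dx": 0.05, "dy": 0, "dz": -4, "ax": 0, "ay": 0, "az": 0, "claw": -0.8},
    {"dx": 0.05, "dy": 0, "dz": -4, "ax": 0, "ay": 0, "az": 0, "claw": -0.8},
    {"dx": 0.05, "dy": 0, "dz": -4, "ax": 0, "ay": 0, "az": 0, "claw": 0.2},
    {"dx": 0.05, "dy": 0, "dz": -4, "ax": 0, "ay": 0, "az": 0, "claw": 0.2},
    {"dx": 0.05, "dy": 0, "dz": -4, "ax": 0, "ay": 0, "az": 0, "claw": 0.2},
    {"dx": 0.05, "dy": 0, "dz": -4, "ax": 0, "ay": 0, "az": 0, "claw": 0.2},
  ],
)

```text
clock: 5.48
eef_pos: [403.7, 343.6, 3.0]
tool_rot: [-1.57, 0.002, -2.241]
force: [-1.3, -1.9, 7.9]
width: 52.8
```

```bash
python3 - <<'E'
from h import *
im=snap('wrist','w6'); s=read_state(); print(s['clock'],s['eef_pos'],s['tool_rot'],s['force'],s['width'],s['qpos'].round(2))
E
```

```text
5.5333 [403.67797897 343.57766617   3.02502574] [-1.56991272e+00  1.54967108e-03 -2.24104148e+00] [-1.38693609 -1.32517733  8.17777535] 52.45002402721729 [-0.61  0.83 -0.22  2.    0.48  0.36 -1.88]
```

View pics/w6.png

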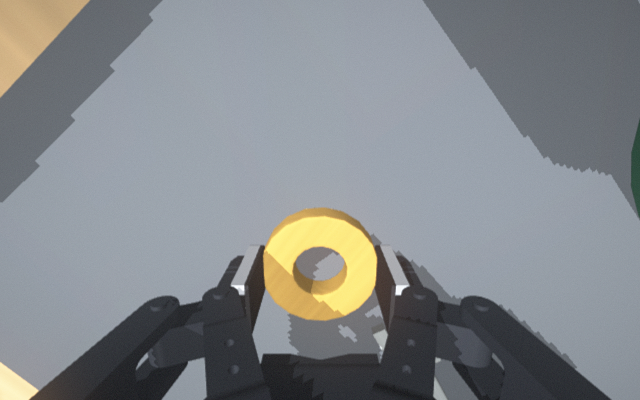

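```bash
python3 - <<'E'
from h import *
im=pickle.load(open('w6.pkl','rb'))
s=read_state(); p=s['eef_pos']
for z in (3,10,14,22): print(z,proj(im,[p[0],p[1],z]).round(1))
print(back(im,321,262,14),back(im,320,265,10))
rings(im,(15,100,100),(30,255,255),10)
E
```

```text
3 [323.1 259.3]
10 [323.2 266.3]
14 [323.3 270.7]
22 [323.5 280. ]
[405.60950093 347.75521066  14.        ] [402.91276116 345.08337886  10.        ]
(319.6, 264.1) [111.9 115.3] [403.1 345.6  10. ]
```

Gripped, ring centred within about 2 mm. Lift and carry, turning back.

Request:
servo_tool(
  increments=[
    {"dx": 0, "dy": 0, "dz": 1, "ax": 0, "ay": 0, "az": 0, "claw": 0.2},
    {"dx": 0, "dy": 0, "dz": 4, "ax": 0, "ay": 0, "az": 0, "claw": 0.2},
    {"dx": 0, "dy": 0, "dz": 8, "ax": 0, "ay": 0, "az": 0, "claw": 0.2},
    {"dx": 0, "dy": 0, "dz": 12, "ax": 0, "ay": 0, "az": 0, "claw": 0.2},
    {"dx": 1, "dy": -1, "dz": 15, "ax": 0, "ay": 0, "az": -0.1, "claw": 0.2},
    {"dx": 2, "dy": -3, "dz": 17, "ax": 0, "ay": 0, "az": -0.2, "claw": 0.2},
    {"dx": 3, "dy": -6, "dz": 17, "ax": 0, "ay": 0, "az": -0.3, "claw": 0.2},
    {"dx": 4, "dy": -9.5, "dz": 17, "ax": 0, "ay": 0, "az": -0.4, "claw": 0.2},
  ],
)

```text
clock: 6.2
eef_pos: [444.3, 249.7, 174.2]
tool_rot: [-1.572, 0.006, -2.643]
force: [0.5, -0.3, -2.1]
width: 52.1
```

Request:
servo_tool(
  increments=[
    {"dx": 1, "dy": -3.5, "dz": 0, "ax": 0, "ay": 0, "az": -0.1, "claw": 0.2},
    {"dx": 2, "dy": -7, "dz": 0, "ax": 0, "ay": 0, "az": -0.2, "claw": 0.2},
    {"dx": 3, "dy": -11, "dz": 0, "ax": 0, "ay": 0, "az": -0.3, "claw": 0.2},
    {"dx": 4, "dy": -15, "dz": 0, "ax": 0, "ay": 0, "az": -0.4, "claw": 0.2},
    {"dx": 5, "dy": -19, "dz": 0, "ax": 0, "ay": 0, "az": -0.5, "claw": 0.2},
    {"dx": 6, "dy": -23, "dz": 0, "ax": 0, "ay": 0, "az": -0.5, "claw": 0.2},
    {"dx": 7, "dy": -27, "dz": 0, "ax": 0, "ay": 0, "az": -0.5, "claw": 0.2},
    {"dx": 8, "dy": -31, "dz": 0, "ax": 0, "ay": 0, "az": -0.5, "claw": 0.2},
  ],
)

```text
clock: 6.87
eef_pos: [523.0, -63.4, 172.4]
tool_rot: [-1.571, 0.001, -3.14]
force: [0.8, 0.4, -1.5]
width: 52.5
```

Request:
servo_tool(
  increments=[
    {"dx": 1, "dy": -4, "dz": 0, "ax": 0, "ay": 0, "az": 0, "claw": 0.2},
    {"dx": 2, "dy": -8, "dz": 0, "ax": 0, "ay": 0, "az": 0, "claw": 0.2},
    {"dx": 3.5, "dy": -11, "dz": 0, "ax": 0, "ay": 0, "az": 0, "claw": 0.2},
    {"dx": 4.7, "dy": -14, "dz": 0, "ax": 0, "ay": 0, "az": 0, "claw": 0.2},
    {"dx": 4.7, "dy": -16.5, "dz": -2, "ax": 0, "ay": 0, "az": 0, "claw": 0.2},
    {"dx": 4.7, "dy": -16.5, "dz": -4, "ax": 0, "ay": 0, "az": 0, "claw": 0.2},
    {"dx": 4.7, "dy": -16.5, "dz": -4, "ax": 0, "ay": 0, "az": 0, "claw": 0.2},
    {"dx": 4.7, "dy": -16.5, "dz": -4, "ax": 0, "ay": 0, "az": 0, "claw": 0.2},
  ],
)

```text
clock: 7.53
eef_pos: [569.0, -225.5, 131.1]
tool_rot: [-1.573, -0.002, -3.141]
force: [0.1, -0.5, -0.9]
width: 52.4
```

```bash
cat >> h.py <<'E'
def st():
    s=read_state(); print(round(s['clock'],2),s['eef_pos'].round(1),s['tool_rot'].round(3),s['force'].round(1),round(s['width'],1),s['qpos'].round(2)); return s
E
python3 - <<'E'
from h import *
im=snap('wrist','w7'); d=snap('side','d7'); sc=snap('scene','s7'); s=st(); p=s['eef_pos']
for z in (p[2],p[2]+7,p[2]+11): print(proj(im,[p[0],p[1],z]).round(1))
a=cv2.resize(d['color'][100:220,290:430,::-1],None,fx=4,fy=4,interpolation=cv2.INTER_CUBIC)
b=cv2.resize(sc['color'][120:240,190:330,::-1],None,fx=4,fy=4,interpolation=cv2.INTER_CUBIC)
cv2.imwrite('pics/x7.png',cv2.resize(np.hstack([a,b]),(800,343)))
E
```

```text
7.68 [ 571.2 -225.2  133. ] [-1.571e+00  2.000e-03 -3.139e+00] [ 0.6  0.2 -2. ] 52.2 [ 0.44  0.7  -0.18  1.71  0.17  0.75 -1.39]
[321.  254.5]
[321.  261.5]
[321.  265.8]
```

View pics/w7.png

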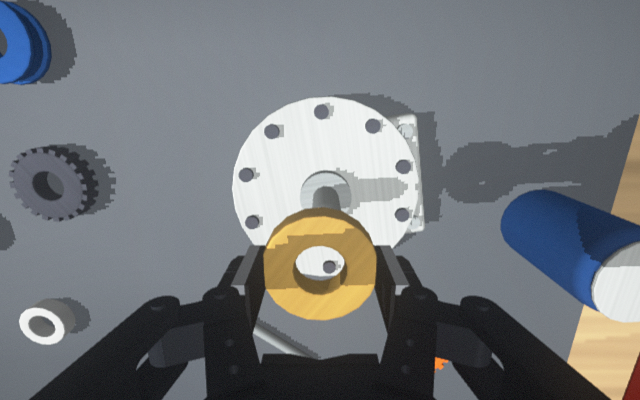

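View pics/x7.png

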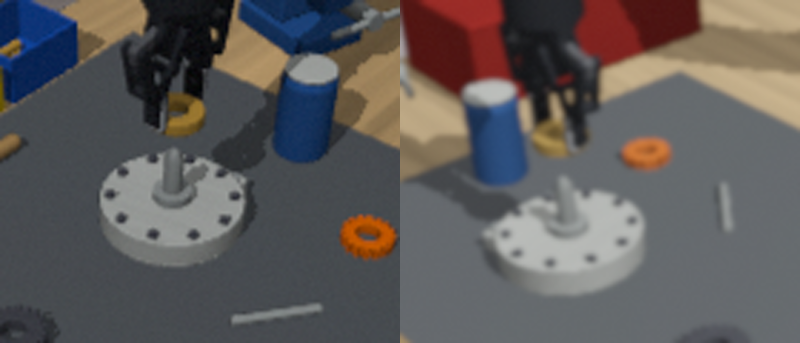

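The boss at (325,190) and the cover's bolt holes are visible below the held collar; fit the holes' circle.

```bash
cat >> h.py <<'E'
def circ(im,pts,z):
    P=np.array([back(im,u,v,z)[:2] for u,v in pts]); A=np.c_[2*P,np.ones(len(P))]
    x=np.linalg.lstsq(A,(P**2).sum(1),rcond=None)[0]; r=np.sqrt(x[2]+x[0]**2+x[1]**2)
    print('circle',x[:2].round(1),round(r,1),(np.hypot(*(P-x[:2]).T)-r).round(1)); return x[:2]
E
python3 - <<'E'
from h import *
im=pickle.load(open('w7.pkl','rb'))
circ(im,[(321,111),(372.5,125.5),(403,166),(402,215),(271.5,131),(246,174.5),(251.5,221.5)],30)
p=[571.2,-225.2,133]
print('boss',back(im,325,190,40))
hsv=cv2.cvtColor(im['color'],cv2.COLOR_RGB2HSV); m=cv2.inRange(hsv,(15,100,100),(30,255,255))
cs,_=cv2.findContours(m,cv2.RETR_EXTERNAL,cv2.CHAIN_APPROX_NONE)
c=max(cs,key=cv2.contourArea); e=cv2.fitEllipse(c); print(e, back(im,*e[0],140))
a=cv2.resize(im['color'][80:280,220:440,::-1],None,fx=3,fy=3,interpolation=cv2.INTER_CUBIC); cv2.imwrite('pics/w7c.png',a)
E
```

```text
circle [ 570.2 -228.7] 64.5 [ 0.2 -0.1 -0.1  0.1  0.  -0.2  0.1]
boss [ 577.1676533  -228.25972521   40.        ]
((319.3896789550781, 264.4181823730469), (110.94927215576172, 113.96924591064453), 94.31369018554688) [ 569.73380591 -224.42580831  140.        ]
```

View pics/w7c.png

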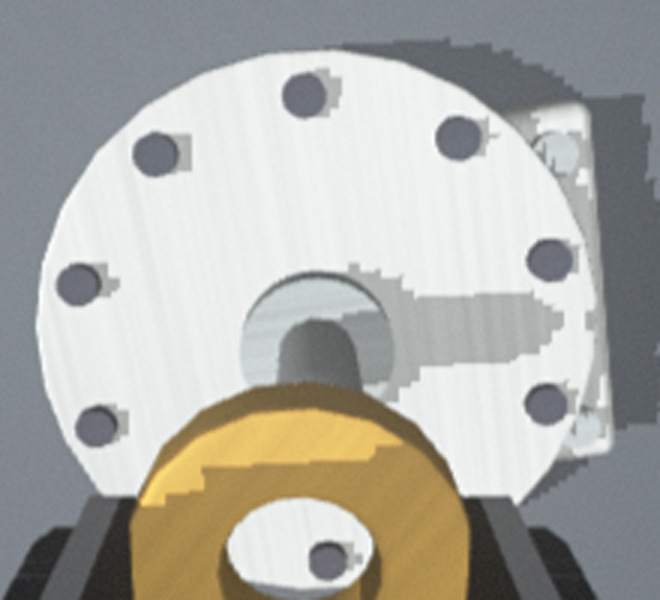

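Request:
servo_tool(
  increments=[
    {"dx": 0.1, "dy": -0.4, "dz": -1, "ax": 0, "ay": 0, "az": 0, "claw": 0.2},
    {"dx": 0.1, "dy": -0.4, "dz": -2, "ax": 0, "ay": 0, "az": 0, "claw": 0.2},
    {"dx": 0.1, "dy": -0.4, "dz": -2.8, "ax": 0, "ay": 0, "az": 0, "claw": 0.2},
    {"dx": 0.1, "dy": -0.4, "dz": -2.8, "ax": 0, "ay": 0, "az": 0, "claw": 0.2},
    {"dx": 0.1, "dy": -0.4, "dz": -2.8, "ax": 0, "ay": 0, "az": 0, "claw": 0.2},
  ],
)

```text
clock: 8.1
eef_pos: [570.4, -230.2, 102.3]
tool_rot: [-1.572, -0.002, -3.14]
force: [-0.2, 0.3, -2.1]
width: 52.5
```

```bash
cat >> h.py <<'E'
def views(name,box_d,box_s):
    im=snap('wrist','w'+name); d=snap('side','d'+name); sc=snap('scene','s'+name); s=st()
    o=[]
    for i,(u,v,w,h) in ((im,(230,150,190,180)),(d,box_d),(sc,box_s)):
        o.append(cv2.resize(i['color'][v:v+h,u:u+w,::-1],(266,int(266*h/w)),interpolation=cv2.INTER_CUBIC))
    H=max(a.shape[0] for a in o); o=[cv2.copyMakeBorder(a,0,H-a.shape[0],0,0,cv2.BORDER_CONSTANT) for a in o]
    cv2.imwrite('pics/x'+name+'.png',np.hstack(o)); return im,d,sc,s
FD=(310,110,80,80); FS=(210,150,80,80)
GD=(160,215,85,85); GS=(325,240,85,85)
E
python3 - <<'E'
from h import *
views('8',FD,FS)
E
```

```text
8.25 [ 571.4 -230.7  103.5] [-1.571  0.    -3.141] [ 0.2  0.2 -3. ] 52.5 [ 0.44  0.74 -0.17  1.72  0.18  0.69 -1.39]
```

View pics/x8.png

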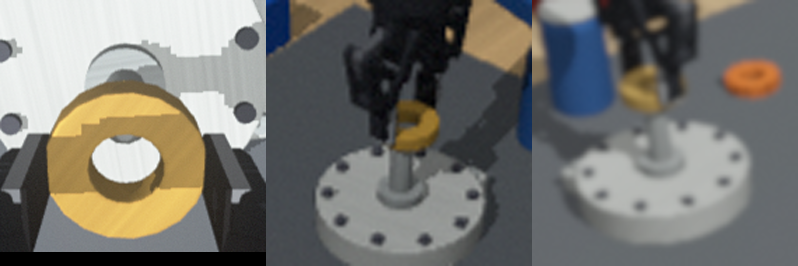

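The views disagree slightly: the side view puts the ring right of the shaft, the scene view left of it. I'll measure it properly.

```bash
python3 - <<'E'
from h import *
for n,(u,v,w,h) in (('d8',(325,120,60,60)),('s8',(220,150,60,60))):
    im=pickle.load(open(n+'.pkl','rb'))
    a=cv2.resize(im['color'][v:v+h,u:u+w,::-1],None,fx=9,fy=9,interpolation=cv2.INTER_CUBIC)
    for i in range(0,w,10): cv2.putText(a,str(u+i),(i*9,10),0,.35,(0,255,255),1); cv2.line(a,(i*9,0),(i*9,4),(0,255,255))
    for i in range(0,h,10): cv2.putText(a,str(v+i),(4,i*9+4),0,.35,(0,255,255),1)
    for (x,y,z) in ((571,-226,90),(571,-226,40),(571,-230.5,100),(571,-230.5,114)):
        q=(proj(im,(x,y,z))-[u,v])*9+4; cv2.circle(a,tuple(q.round().astype(int).tolist()),3,(0,0,255) if y==-226 else (0,255,0),1)
    cv2.imwrite('pics/z'+n+'.png',a)
E
```

```text
(no output)
```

View pics/zd8.png

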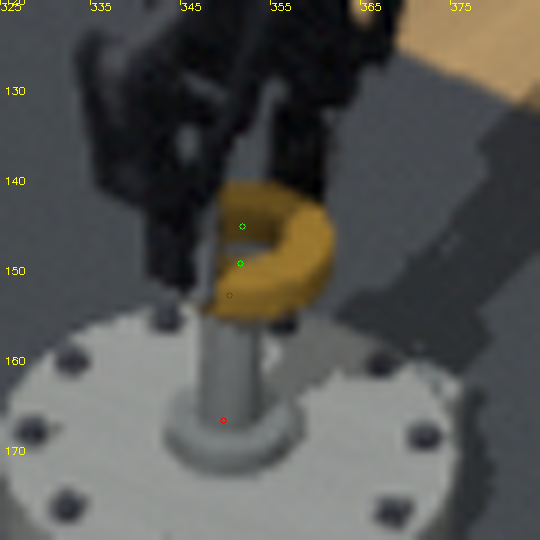

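View pics/zs8.png

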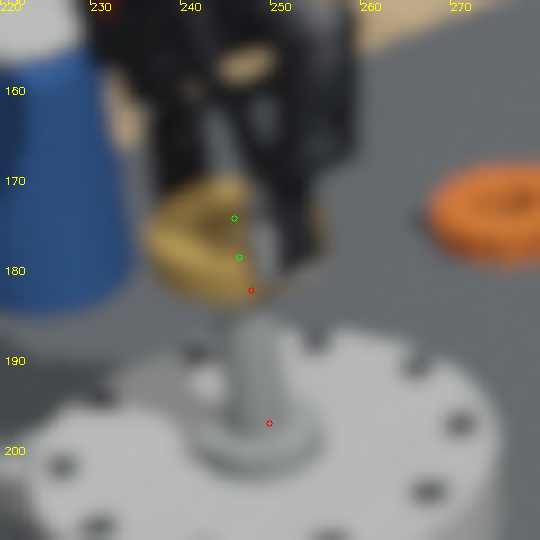

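Combining the three, the shaft is near (570.5,-228.5); I'm within taper capture. Descend gently and watch forces.

Request:
servo_tool(
  increments=[
    {"dx": -0.05, "dy": 0.15, "dz": -0.5, "ax": 0, "ay": 0, "az": 0, "claw": 0.2},
    {"dx": -0.05, "dy": 0.15, "dz": -1, "ax": 0, "ay": 0, "az": 0, "claw": 0.2},
    {"dx": -0.05, "dy": 0.15, "dz": -1.4, "ax": 0, "ay": 0, "az": 0, "claw": 0.2},
    {"dx": -0.05, "dy": 0.15, "dz": -1.8, "ax": 0, "ay": 0, "az": 0, "claw": 0.2},
    {"dx": -0.05, "dy": 0.15, "dz": -1.8, "ax": 0, "ay": 0, "az": 0, "claw": 0.2},
    {"dx": -0.05, "dy": 0.15, "dz": -1.8, "ax": 0, "ay": 0, "az": 0, "claw": 0.2},
  ],
)

```text
clock: 8.75
eef_pos: [570.4, -229.1, 84.9]
tool_rot: [-1.571, -0.001, -3.141]
force: [-0.0, 0.3, -1.6]
width: 52.6
```

```bash
python3 - <<'E'
from h import *
views('9',FD,FS)
E
```

```text
8.9 [ 570.8 -229.3   85.5] [-1.571  0.    -3.141] [-1.2  0.  -1.9] 52.1 [ 0.44  0.76 -0.16  1.74  0.19  0.66 -1.4 ]
```

View pics/x9.png

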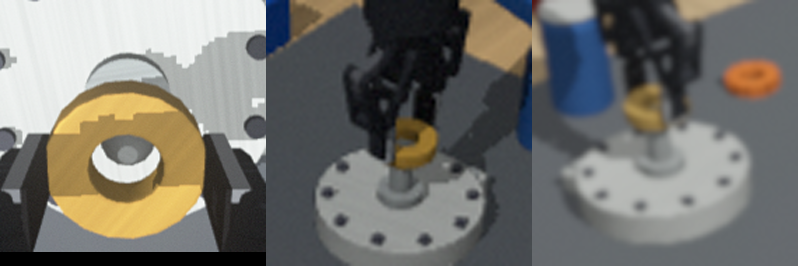

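The shaft tip shows through the bore near its centre. Continue down.

Request:
servo_tool(
  increments=[
    {"dx": 0, "dy": 0, "dz": -0.7, "ax": 0, "ay": 0, "az": 0, "claw": 0.2},
    {"dx": 0, "dy": 0, "dz": -1.4, "ax": 0, "ay": 0, "az": 0, "claw": 0.2},
    {"dx": 0, "dy": 0, "dz": -2.1, "ax": 0, "ay": 0, "az": 0, "claw": 0.2},
    {"dx": 0, "dy": 0, "dz": -2.1, "ax": 0, "ay": 0, "az": 0, "claw": 0.2},
  ],
)

```text
clock: 9.23
eef_pos: [570.5, -229.0, 62.7]
tool_rot: [-1.571, -0.001, -3.141]
force: [1.2, 0.2, -2.7]
width: 52.3
```

```bash
python3 - <<'E'
from h import *
views('10',FD,FS)
E
```

```text
9.38 [ 570.5 -229.    64. ] [-1.571 -0.    -3.141] [ 0.4  0.4 -2.1] 52.4 [ 0.43  0.8  -0.16  1.74  0.19  0.62 -1.41]
```

View pics/x10.png

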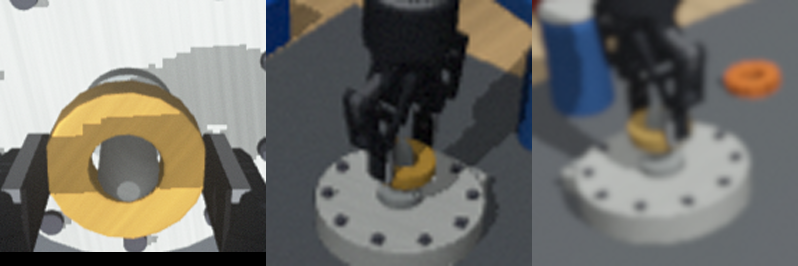

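Request:
servo_tool(
  increments=[
    {"dx": 0, "dy": 0, "dz": -0.7, "ax": 0, "ay": 0, "az": 0, "claw": 0.2},
    {"dx": 0, "dy": 0, "dz": -1.3, "ax": 0, "ay": 0, "az": 0, "claw": 0.2},
    {"dx": 0, "dy": 0, "dz": -1.7, "ax": 0, "ay": 0, "az": 0, "claw": 0.2},
    {"dx": 0, "dy": 0, "dz": -1.9, "ax": 0, "ay": 0, "az": 0, "claw": 0.2},
    {"dx": 0, "dy": 0, "dz": -2.0, "ax": 0, "ay": 0, "az": 0, "claw": 0.2},
    {"dx": 0, "dy": 0, "dz": -2.0, "ax": 0, "ay": 0, "az": 0, "claw": 0.2},
  ],
)

```text
clock: 9.88
eef_pos: [570.5, -229.1, 43.9]
tool_rot: [-1.571, -0.0, -3.141]
force: [0.4, 0.6, -1.7]
width: 52.5
```

Request:
servo_tool(
  increments=[
    {"dx": 0, "dy": 0, "dz": -0.05, "ax": 0, "ay": 0, "az": 0, "claw": 0.2},
    {"dx": 0, "dy": 0, "dz": -0.1, "ax": 0, "ay": 0, "az": 0, "claw": 0.2},
    {"dx": 0, "dy": 0, "dz": -0.15, "ax": 0, "ay": 0, "az": 0, "claw": 0.2},
    {"dx": 0, "dy": 0, "dz": -0.15, "ax": 0, "ay": 0, "az": 0, "claw": 0.2},
  ],
)

```text
clock: 10.22
eef_pos: [570.6, -229.2, 43.2]
tool_rot: [-1.571, 0.0, -3.141]
force: [0.0, 0.3, 1.7]
width: 52.1
```

Contact at the seat. Release and go up, then to the gear.

Request:
servo_tool(
  increments=[
    {"dx": 0, "dy": 0, "dz": 0, "ax": 0, "ay": 0, "az": 0, "claw": -0.5},
    {"dx": 0, "dy": 0, "dz": 0, "ax": 0, "ay": 0, "az": 0, "claw": -1},
    {"dx": 0, "dy": 0, "dz": 0, "ax": 0, "ay": 0, "az": 0, "claw": -1},
    {"dx": 0, "dy": 0, "dz": 0, "ax": 0, "ay": 0, "az": 0, "claw": -1},
    {"dx": 0, "dy": 0, "dz": 2, "ax": 0, "ay": 0, "az": 0, "claw": -1},
    {"dx": 0, "dy": 0, "dz": 5, "ax": 0, "ay": 0, "az": 0, "claw": -1},
    {"dx": 0, "dy": 0, "dz": 9, "ax": 0, "ay": 0, "az": 0, "claw": -1},
    {"dx": 0, "dy": 2, "dz": 12, "ax": 0, "ay": 0, "az": 0, "claw": -1},
  ],
)

```text
clock: 10.88
eef_pos: [570.4, -214.4, 164.9]
tool_rot: [-1.567, 0.001, 3.136]
force: [0.9, -0.7, 1.1]
width: 85.5
```

Request:
servo_tool(
  increments=[
    {"dx": 0, "dy": 4, "dz": 0, "ax": 0, "ay": 0, "az": 0, "claw": -1},
    {"dx": 0, "dy": 8, "dz": 0, "ax": 0, "ay": 0, "az": 0, "claw": -1},
    {"dx": 0, "dy": 12, "dz": 0, "ax": 0, "ay": 0, "az": 0, "claw": -1},
    {"dx": 0, "dy": 16, "dz": 0, "ax": 0, "ay": 0, "az": 0, "claw": -1},
    {"dx": 0.4, "dy": 20, "dz": 0, "ax": 0, "ay": 0, "az": 0, "claw": -1},
    {"dx": 0.4, "dy": 21.2, "dz": -4, "ax": 0, "ay": 0, "az": 0, "claw": -1},
    {"dx": 0.4, "dy": 21.2, "dz": -8, "ax": 0, "ay": 0, "az": 0, "claw": -1},
    {"dx": 0.4, "dy": 21.2, "dz": -8, "ax": 0, "ay": 0, "az": 0, "claw": -1},
  ],
)

```text
clock: 11.55
eef_pos: [569.0, 4.4, 76.0]
tool_rot: [-1.571, -0.014, -3.137]
force: [-1.4, -0.7, -0.2]
width: 85.1
```

```bash
python3 - <<'E'
from h import *
views('11',FD,FS)
E
```

```text
11.7 [575.2   1.8  83.8] [-1.570e+00  1.000e-03  3.141e+00] [ 0.3 -0.5  0.1] 85.2 [ 0.04  0.72 -0.14  1.85  0.17  0.58 -1.79]
```

View pics/x11.png

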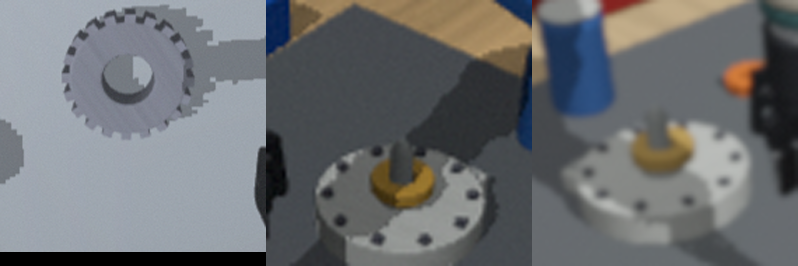

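View pics/w11.png

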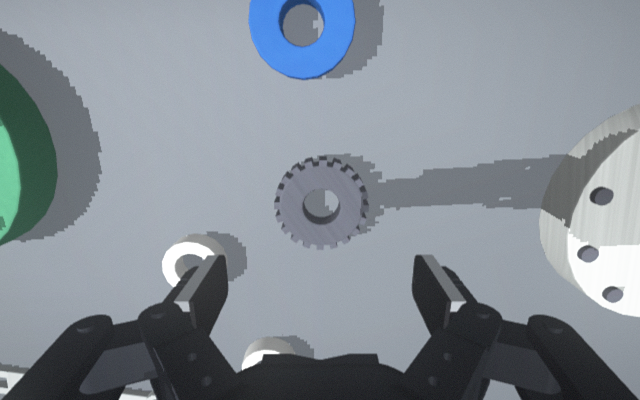

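Collar sits flat on the boss. The gear's centre is at (321,202).

```bash
python3 - <<'E'
from h import *
im=pickle.load(open('w11.pkl','rb')); print(proj(im,[575.2,1.8,16]),back(im,320.5,205,16),back(im,321,203.5,16),back(im,301,25,20))
E
```

```text
[325.24552508 204.68606982] [574.96142054   4.97019569  16.        ] [576.02448291   4.64231429  16.        ] [681.67060602  16.33231914  20.        ]
```

Request:
servo_tool(
  increments=[
    {"dx": 0.05, "dy": 0.2, "dz": -3, "ax": 0, "ay": 0, "az": 0, "claw": -1},
    {"dx": 0.05, "dy": 0.2, "dz": -6, "ax": 0, "ay": 0, "az": 0, "claw": -1},
    {"dx": 0.05, "dy": 0.2, "dz": -8, "ax": 0, "ay": 0, "az": 0, "claw": -1},
    {"dx": 0.05, "dy": 0.2, "dz": -8, "ax": 0, "ay": 0, "az": 0, "claw": -1},
    {"dx": 0.05, "dy": 0.2, "dz": -8, "ax": 0, "ay": 0, "az": 0, "claw": 0},
    {"dx": 0.05, "dy": 0.2, "dz": -8, "ax": 0, "ay": 0, "az": 0, "claw": 0},
    {"dx": 0.05, "dy": 0.2, "dz": -8, "ax": 0, "ay": 0, "az": 0, "claw": 0},
    {"dx": 0.05, "dy": 0.2, "dz": -8, "ax": 0, "ay": 0, "az": 0, "claw": 0},
  ],
)

```text
clock: 12.37
eef_pos: [577.3, 4.0, 6.7]
tool_rot: [-1.57, 0.005, -3.141]
force: [-2.1, -1.7, 10.6]
width: 59.5
```

```bash
python3 - <<'E'
from h import *
im=snap('wrist','w12'); s=st(); p=s['eef_pos']; print(proj(im,[p[0],p[1],12]))
E
```

```text
12.42 [577.4   4.    6.7] [-1.57   0.005 -3.141] [-2.2 -1.2 11.1] 59.5 [ 0.01  0.85 -0.11  1.87  0.2   0.42 -1.81]
[321.80837194 261.74569605]
```

View pics/w12.png

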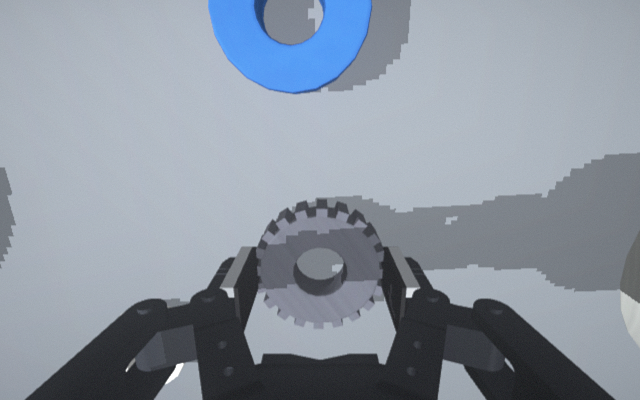

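Gear gripped, centred within 1–2 mm. Lift and carry to the front shaft.

Request:
servo_tool(
  increments=[
    {"dx": 0, "dy": 0, "dz": 1, "ax": 0, "ay": 0, "az": 0, "claw": 0},
    {"dx": 0, "dy": 0, "dz": 4, "ax": 0, "ay": 0, "az": 0, "claw": 0},
    {"dx": 0, "dy": 0, "dz": 8, "ax": 0, "ay": 0, "az": 0, "claw": 0},
    {"dx": 0, "dy": -1, "dz": 12, "ax": 0, "ay": 0, "az": 0, "claw": 0},
    {"dx": 0, "dy": -4, "dz": 12, "ax": 0, "ay": 0, "az": 0, "claw": 0},
    {"dx": 0, "dy": -8, "dz": 12, "ax": 0, "ay": 0, "az": 0, "claw": 0},
    {"dx": -0.2, "dy": -12, "dz": 12, "ax": 0, "ay": 0, "az": 0, "claw": 0},
    {"dx": -0.4, "dy": -16, "dz": 12, "ax": 0, "ay": 0, "az": 0, "claw": 0},
  ],
)

```text
clock: 13.08
eef_pos: [571.5, -156.9, 125.3]
tool_rot: [-1.57, 0.003, -3.14]
force: [0.9, -0.8, -3.1]
width: 59.3
```

Request:
servo_tool(
  increments=[
    {"dx": 0, "dy": -3, "dz": 0, "ax": 0, "ay": 0, "az": 0, "claw": 0},
    {"dx": 0, "dy": -6, "dz": 0, "ax": 0, "ay": 0, "az": 0, "claw": 0},
    {"dx": 0, "dy": -7.1, "dz": 0, "ax": 0, "ay": 0, "az": 0, "claw": 0},
    {"dx": 0, "dy": -7.1, "dz": 0, "ax": 0, "ay": 0, "az": 0, "claw": 0},
    {"dx": 0, "dy": -7.1, "dz": 0, "ax": 0, "ay": 0, "az": 0, "claw": 0},
  ],
)

```text
clock: 13.5
eef_pos: [571.1, -226.4, 124.0]
tool_rot: [-1.571, 0.001, 3.141]
force: [0.9, 0.6, -2.6]
width: 59.1
```

```bash
python3 - <<'E'
from h import *
views('13',FD,FS)
E
```

```text
13.65 [ 571.6 -223.6  123.4] [-1.572e+00  1.000e-03 -3.138e+00] [ 0.7 -0.8 -3.2] 59.7 [ 0.45  0.71 -0.2   1.72  0.19  0.73 -1.41]
```

View pics/x13.png

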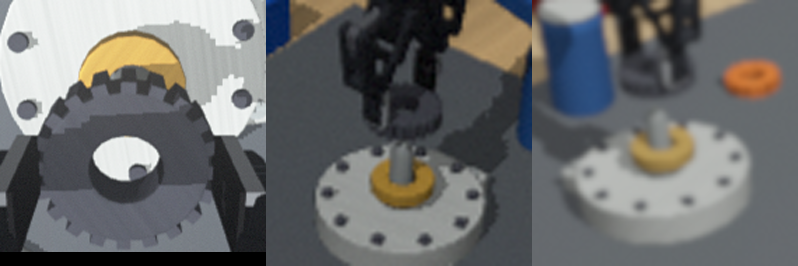

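```bash
python3 - <<'E'
from h import *
im=pickle.load(open('w13.pkl','rb'))
for _ in range(2): st(); get_image('wrist')
st()
a=cv2.resize(im['color'][60:260,200:440,::-1],None,fx=3.3,fy=3,interpolation=cv2.INTER_CUBIC); cv2.imwrite('pics/w13c.png',im['color'][:,:,::-1])
E
```

```text
13.65 [ 571.6 -223.6  123.4] [-1.572e+00  1.000e-03 -3.138e+00] [ 0.7 -0.8 -3.2] 59.7 [ 0.45  0.71 -0.2   1.72  0.19  0.73 -1.41]
13.7 [ 571.6 -223.8  123.3] [-1.572e+00  1.000e-03 -3.138e+00] [-0.1  0.1 -2.8] 59.6 [ 0.45  0.71 -0.2   1.72  0.19  0.73 -1.41]
13.75 [ 571.5 -224.1  123.1] [-1.572  0.    -3.138] [ 0.4  0.2 -3.2] 59.1 [ 0.45  0.71 -0.2   1.72  0.19  0.73 -1.41]
```

View pics/w13.png

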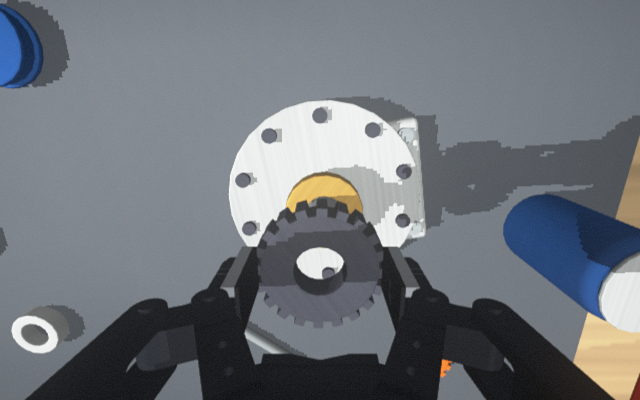

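Request:
servo_tool(
  increments=[
    {"dx": 0, "dy": -0.25, "dz": -0.8, "ax": 0, "ay": 0, "az": 0, "claw": 0},
    {"dx": 0, "dy": -0.25, "dz": -1.6, "ax": 0, "ay": 0, "az": 0, "claw": 0},
    {"dx": 0, "dy": -0.25, "dz": -2, "ax": 0, "ay": 0, "az": 0, "claw": 0},
    {"dx": 0, "dy": -0.25, "dz": -2, "ax": 0, "ay": 0, "az": 0, "claw": 0},
    {"dx": 0, "dy": -0.25, "dz": -2, "ax": 0, "ay": 0, "az": 0, "claw": 0},
    {"dx": 0, "dy": -0.25, "dz": -2, "ax": 0, "ay": 0, "az": 0, "claw": 0},
    {"dx": 0, "dy": -0.25, "dz": -2, "ax": 0, "ay": 0, "az": 0, "claw": 0},
    {"dx": 0, "dy": -0.25, "dz": -2, "ax": 0, "ay": 0, "az": 0, "claw": 0},
  ],
)

```text
clock: 14.42
eef_pos: [571.3, -228.8, 103.1]
tool_rot: [-1.571, 0.001, -3.141]
force: [-0.2, -0.7, -2.7]
width: 59.0
```

```bash
python3 - <<'E'
from h import *
views('14',FD,FS)
E
```

```text
14.57 [ 571.2 -228.7  103. ] [-1.571  0.    -3.141] [ 0.7  0.4 -2.8] 59.1 [ 0.45  0.74 -0.19  1.73  0.2   0.69 -1.41]
```

View pics/x14.png

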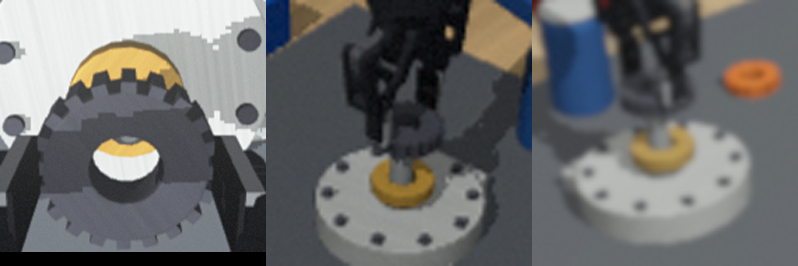

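Aligned like the collar was. Lower over the taper.

Request:
servo_tool(
  increments=[
    {"dx": 0.05, "dy": 0, "dz": -0.6, "ax": 0, "ay": 0, "az": 0, "claw": 0},
    {"dx": 0.05, "dy": 0, "dz": -1.2, "ax": 0, "ay": 0, "az": 0, "claw": 0},
    {"dx": 0.05, "dy": 0, "dz": -1.8, "ax": 0, "ay": 0, "az": 0, "claw": 0},
    {"dx": 0.05, "dy": 0, "dz": -2.2, "ax": 0, "ay": 0, "az": 0, "claw": 0},
    {"dx": 0.05, "dy": 0, "dz": -2.2, "ax": 0, "ay": 0, "az": 0, "claw": 0},
  ],
)

```text
clock: 14.98
eef_pos: [572.1, -228.6, 79.7]
tool_rot: [-1.571, 0.001, -3.141]
force: [2.3, 0.7, -3.5]
width: 58.9
```

```bash
python3 - <<'E'
from h import *
views('15',FD,FS)
E
```

```text
15.13 [ 572.1 -228.6   80.7] [-1.571e+00  1.000e-03 -3.141e+00] [ 2.6  0.2 -3.5] 59.4 [ 0.44  0.77 -0.18  1.73  0.21  0.65 -1.42]
```

View pics/x15.png

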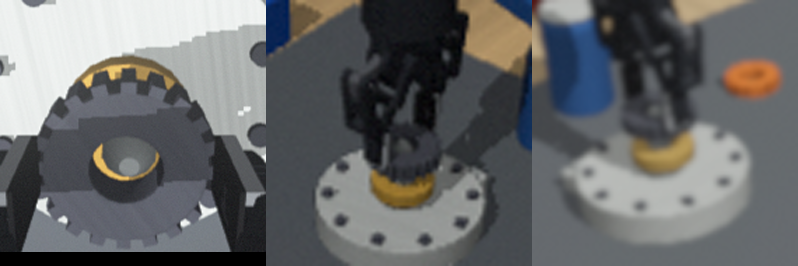

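A light +x contact force, so I ease over 1 mm while lowering.

Request:
servo_tool(
  increments=[
    {"dx": 0.12, "dy": -0.08, "dz": -0.3, "ax": 0, "ay": 0, "az": 0, "claw": 0},
    {"dx": 0.12, "dy": -0.08, "dz": -0.8, "ax": 0, "ay": 0, "az": 0, "claw": 0},
    {"dx": 0.12, "dy": -0.08, "dz": -1.2, "ax": 0, "ay": 0, "az": 0, "claw": 0},
    {"dx": 0.12, "dy": -0.08, "dz": -1.6, "ax": 0, "ay": 0, "az": 0, "claw": 0},
    {"dx": 0.12, "dy": -0.08, "dz": -1.8, "ax": 0, "ay": 0, "az": 0, "claw": 0},
    {"dx": 0.12, "dy": -0.08, "dz": -1.8, "ax": 0, "ay": 0, "az": 0, "claw": 0},
  ],
)

```text
clock: 15.63
eef_pos: [572.3, -229.3, 62.0]
tool_rot: [-1.571, -0.001, -3.141]
force: [0.4, -0.4, -3.0]
width: 59.0
```

Request:
servo_tool(
  increments=[
    {"dx": 0, "dy": 0, "dz": -0.05, "ax": 0, "ay": 0, "az": 0, "claw": 0},
    {"dx": 0, "dy": 0, "dz": -0.1, "ax": 0, "ay": 0, "az": 0, "claw": 0},
    {"dx": 0, "dy": 0, "dz": -0.15, "ax": 0, "ay": 0, "az": 0, "claw": 0},
    {"dx": 0, "dy": 0, "dz": -0.15, "ax": 0, "ay": 0, "az": 0, "claw": 0},
  ],
)

```text
clock: 15.97
eef_pos: [572.8, -229.5, 61.4]
tool_rot: [-1.571, -0.0, -3.141]
force: [-0.1, -0.0, -3.0]
width: 59.0
```

Request:
servo_tool(
  increments=[
    {"dx": 0, "dy": 0, "dz": -0.05, "ax": 0, "ay": 0, "az": 0, "claw": 0},
    {"dx": 0, "dy": 0, "dz": -0.1, "ax": 0, "ay": 0, "az": 0, "claw": 0},
    {"dx": 0, "dy": 0, "dz": -0.1, "ax": 0, "ay": 0, "az": 0, "claw": 0},
    {"dx": 0, "dy": 0, "dz": -0.1, "ax": 0, "ay": 0, "az": 0, "claw": 0},
  ],
)

```text
clock: 16.3
eef_pos: [572.9, -229.5, 60.9]
tool_rot: [-1.571, 0.0, -3.141]
force: [-1.8, 0.5, 5.2]
width: 59.1
```

Seated. Release, lift, go over the pulley.

Request:
servo_tool(
  increments=[
    {"dx": 0, "dy": 0, "dz": 0, "ax": 0, "ay": 0, "az": 0, "claw": -0.5},
    {"dx": 0, "dy": 0, "dz": 0, "ax": 0, "ay": 0, "az": 0, "claw": -1},
    {"dx": 0, "dy": 0, "dz": 0, "ax": 0, "ay": 0, "az": 0, "claw": -1},
    {"dx": 0, "dy": 0, "dz": 0, "ax": 0, "ay": 0, "az": 0, "claw": -1},
    {"dx": 0, "dy": 0, "dz": 2, "ax": 0, "ay": 0, "az": 0, "claw": -1},
    {"dx": 0, "dy": 0, "dz": 5, "ax": 0, "ay": 0, "az": 0, "claw": -1},
    {"dx": 0, "dy": 0, "dz": 8, "ax": 0, "ay": 0, "az": 0, "claw": -1},
    {"dx": 1, "dy": 2, "dz": 10, "ax": 0, "ay": 0, "az": 0, "claw": -1},
  ],
)

```text
clock: 16.97
eef_pos: [581.4, -215.4, 162.5]
tool_rot: [-1.566, 0.0, 3.135]
force: [0.6, -0.3, 1.0]
width: 85.0
```

Request:
servo_tool(
  increments=[
    {"dx": 1.5, "dy": 3.5, "dz": 0, "ax": 0, "ay": 0, "az": 0, "claw": -1},
    {"dx": 3, "dy": 7, "dz": 0, "ax": 0, "ay": 0, "az": 0, "claw": -1},
    {"dx": 5, "dy": 10.5, "dz": 0, "ax": 0, "ay": 0, "az": 0, "claw": -1},
    {"dx": 7, "dy": 14, "dz": 0, "ax": 0, "ay": 0, "az": 0, "claw": -1},
    {"dx": 9, "dy": 17.5, "dz": 0, "ax": 0, "ay": 0, "az": 0, "claw": -1},
    {"dx": 10, "dy": 21, "dz": 0, "ax": 0, "ay": 0, "az": 0, "claw": -1},
    {"dx": 10, "dy": 22.5, "dz": -3.5, "ax": 0, "ay": 0, "az": 0, "claw": -1},
    {"dx": 10, "dy": 22.5, "dz": -7, "ax": 0, "ay": 0, "az": 0, "claw": -1},
  ],
)

```text
clock: 17.63
eef_pos: [685.6, 24.2, 91.8]
tool_rot: [-1.577, 0.007, -3.133]
force: [0.1, -0.3, -1.6]
width: 85.4
```

```bash
python3 - <<'E'
from h import *
im,_,_,s=views('16',FD,FS); p=s['eef_pos']
rings(im,(95,120,60),(125,255,255),18); print(proj(im,[p[0],p[1],20]))
E
```

```text
17.78 [680.2  15.1  87.4] [-1.57  -0.007 -3.14 ] [-0.8  1.4  0.7] 85.5 [ 0.03  0.84 -0.17  1.53  0.18  0.79 -1.78]
(333.0, 207.2) [81.1 81.3] [686.6  16.2  18. ]
[334.5199853  216.68566539]
```

View pics/x16.png

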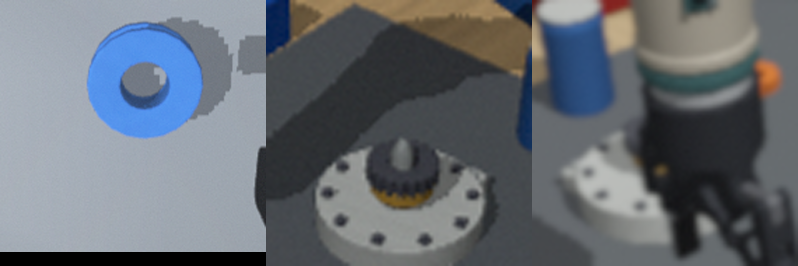

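View pics/w16.png

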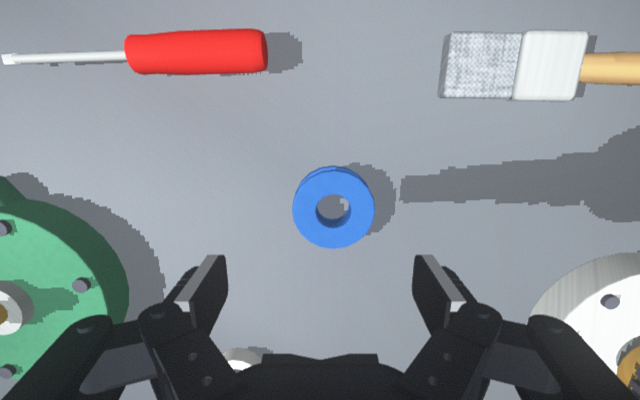

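Request:
servo_tool(
  increments=[
    {"dx": 0, "dy": -0.1, "dz": -2, "ax": 0, "ay": 0, "az": 0, "claw": -1},
    {"dx": 0, "dy": -0.1, "dz": -4, "ax": 0, "ay": 0, "az": 0, "claw": -1},
    {"dx": 0, "dy": -0.1, "dz": -4, "ax": 0, "ay": 0, "az": 0, "claw": -1},
    {"dx": 0, "dy": -0.1, "dz": -4, "ax": 0, "ay": 0, "az": 0, "claw": -1},
    {"dx": 0, "dy": -0.1, "dz": -4, "ax": 0, "ay": 0, "az": 0, "claw": -1},
    {"dx": 0, "dy": -0.1, "dz": -4, "ax": 0, "ay": 0, "az": 0, "claw": -1},
    {"dx": 0, "dy": -0.1, "dz": -4, "ax": 0, "ay": 0, "az": 0, "claw": -1},
  ],
)

```text
clock: 18.37
eef_pos: [684.0, 14.4, 52.2]
tool_rot: [-1.571, 0.003, -3.141]
force: [-0.8, 0.5, -0.2]
width: 85.6
```

```bash
python3 - <<'E'
from h import *
im=snap('wrist','w17'); s=st(); p=s['eef_pos']
rings(im,(95,120,60),(125,255,255),16); print(proj(im,[p[0],p[1],16]))
E
```

```text
18.42 [683.7  14.4  51.8] [-1.571e+00  2.000e-03 -3.141e+00] [ 0.1 -0.1  0.7] 85.3 [ 0.03  0.89 -0.16  1.54  0.19  0.73 -1.78]
(318.6, 224.9) [97.1 97.5] [686.3  16.1  16. ]
[321.31214582 228.75952083]
```

Request:
servo_tool(
  increments=[
    {"dx": 0.15, "dy": 0, "dz": -2, "ax": 0, "ay": 0, "az": 0, "claw": -1},
    {"dx": 0.15, "dy": 0, "dz": -4, "ax": 0, "ay": 0, "az": 0, "claw": -1},
    {"dx": 0.15, "dy": 0, "dz": -4.7, "ax": 0, "ay": 0, "az": 0, "claw": -1},
    {"dx": 0.15, "dy": 0, "dz": -4.7, "ax": 0, "ay": 0, "az": 0, "claw": -1},
    {"dx": 0.15, "dy": 0, "dz": -4.7, "ax": 0, "ay": 0, "az": 0, "claw": 0.1},
    {"dx": 0.15, "dy": 0, "dz": -4.7, "ax": 0, "ay": 0, "az": 0, "claw": 0.1},
    {"dx": 0.15, "dy": 0, "dz": -4.7, "ax": 0, "ay": 0, "az": 0, "claw": 0.1},
    {"dx": 0.15, "dy": 0, "dz": -4.7, "ax": 0, "ay": 0, "az": 0, "claw": 0.1},
  ],
)

```text
clock: 19.08
eef_pos: [685.4, 14.8, 5.5]
tool_rot: [-1.571, 0.002, -3.141]
force: [-1.5, 0.6, 4.6]
width: 56.7
```

```bash
python3 - <<'E'
from h import *
im=snap('wrist','w18'); s=st(); p=s['eef_pos']
rings(im,(95,120,60),(125,255,255),16); print(proj(im,[p[0],p[1],16]))
E
```

```text
19.13 [685.4  14.7   5.5] [-1.571e+00  2.000e-03 -3.141e+00] [-1.3  0.4  4.9] 56.4 [ 0.02  0.95 -0.15  1.55  0.2   0.66 -1.79]
(319.7, 263.8) [125.8 126.8] [687.2  15.8  16. ]
[321.95001021 267.31678591]
```

View pics/w18.png

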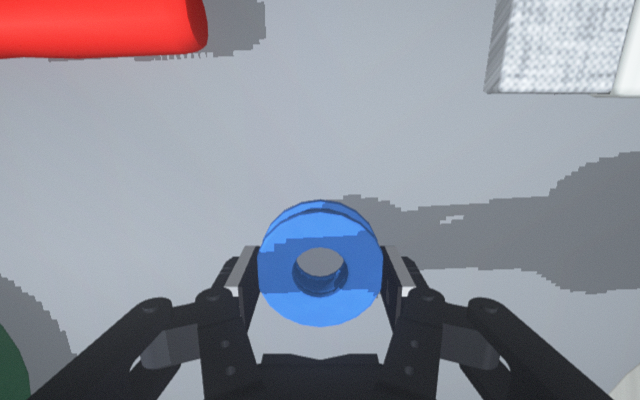

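Pulley held at (320,264). Lift and carry to the front shaft.

Request:
servo_tool(
  increments=[
    {"dx": 0, "dy": 0, "dz": 1, "ax": 0, "ay": 0, "az": 0, "claw": 0.1},
    {"dx": 0, "dy": 0, "dz": 4, "ax": 0, "ay": 0, "az": 0, "claw": 0.1},
    {"dx": 0, "dy": 0, "dz": 8, "ax": 0, "ay": 0, "az": 0, "claw": 0.1},
    {"dx": -1, "dy": -2, "dz": 11, "ax": 0, "ay": 0, "az": 0, "claw": 0.1},
    {"dx": -2.5, "dy": -5, "dz": 13, "ax": 0, "ay": 0, "az": 0, "claw": 0.1},
    {"dx": -4, "dy": -8.5, "dz": 13, "ax": 0, "ay": 0, "az": 0, "claw": 0.1},
    {"dx": -5.5, "dy": -12, "dz": 13, "ax": 0, "ay": 0, "az": 0, "claw": 0.1},
    {"dx": -7, "dy": -15.5, "dz": 13, "ax": 0, "ay": 0, "az": 0, "claw": 0.1},
  ],
)

```text
clock: 19.8
eef_pos: [614.0, -142.0, 135.4]
tool_rot: [-1.57, 0.002, -3.14]
force: [0.2, -0.0, -2.4]
width: 56.5
```

Request:
servo_tool(
  increments=[
    {"dx": -1.5, "dy": -3, "dz": 0, "ax": 0, "ay": 0, "az": 0, "claw": 0.1},
    {"dx": -3, "dy": -6, "dz": 0, "ax": 0, "ay": 0, "az": 0, "claw": 0.1},
    {"dx": -4.4, "dy": -8, "dz": 0, "ax": 0, "ay": 0, "az": 0, "claw": 0.1},
    {"dx": -4.4, "dy": -8.9, "dz": 0, "ax": 0, "ay": 0, "az": 0, "claw": 0.1},
    {"dx": -4.4, "dy": -8.9, "dz": -0.8, "ax": 0, "ay": 0, "az": 0, "claw": 0.1},
    {"dx": -4.4, "dy": -8.9, "dz": -1.6, "ax": 0, "ay": 0, "az": 0, "claw": 0.1},
    {"dx": -4.4, "dy": -8.9, "dz": -2, "ax": 0, "ay": 0, "az": 0, "claw": 0.1},
    {"dx": -4.4, "dy": -8.9, "dz": -2, "ax": 0, "ay": 0, "az": 0, "claw": 0.1},
  ],
)

```text
clock: 20.47
eef_pos: [570.3, -226.7, 111.8]
tool_rot: [-1.573, -0.002, -3.138]
force: [-0.3, 0.9, -1.1]
width: 56.4
```

Request:
servo_tool(
  increments=[
    {"dx": 0, "dy": 0, "dz": 0, "ax": 0, "ay": 0, "az": 0, "claw": 0.1},
    {"dx": 0, "dy": 0, "dz": 0, "ax": 0, "ay": 0, "az": 0, "claw": 0.1},
    {"dx": 0, "dy": 0, "dz": 0, "ax": 0, "ay": 0, "az": 0, "claw": 0.1},
    {"dx": 0, "dy": 0, "dz": 0, "ax": 0, "ay": 0, "az": 0, "claw": 0.1},
  ],
)

```text
clock: 20.8
eef_pos: [570.7, -229.1, 113.5]
tool_rot: [-1.571, 0.0, -3.14]
force: [-0.3, -0.7, -1.7]
width: 56.7
```

```bash
python3 - <<'E'
from h import *
views('19',FD,FS)
E
```

```text
20.95 [ 570.4 -229.5  113.5] [-1.571  0.    -3.141] [ 0.1 -0.7 -1.4] 56.8 [ 0.46  0.73 -0.2   1.72  0.2   0.71 -1.42]
```

View pics/x19.png

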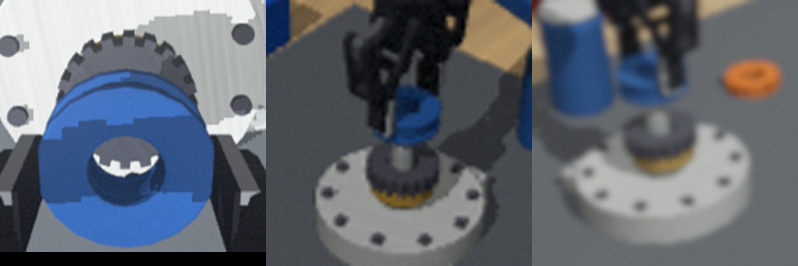

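Over the shaft. Lower to about 88 (bottom ≈ 82) with slight +x.

Request:
servo_tool(
  increments=[
    {"dx": 0.05, "dy": 0, "dz": -0.6, "ax": 0, "ay": 0, "az": 0, "claw": 0.1},
    {"dx": 0.05, "dy": 0, "dz": -1.2, "ax": 0, "ay": 0, "az": 0, "claw": 0.1},
    {"dx": 0.05, "dy": 0, "dz": -1.8, "ax": 0, "ay": 0, "az": 0, "claw": 0.1},
    {"dx": 0.05, "dy": 0, "dz": -2.4, "ax": 0, "ay": 0, "az": 0, "claw": 0.1},
    {"dx": 0.05, "dy": 0, "dz": -2.6, "ax": 0, "ay": 0, "az": 0, "claw": 0.1},
    {"dx": 0.05, "dy": 0, "dz": -2.6, "ax": 0, "ay": 0, "az": 0, "claw": 0.1},
  ],
)

```text
clock: 21.45
eef_pos: [570.1, -229.2, 86.2]
tool_rot: [-1.571, -0.002, -3.141]
force: [-0.9, -0.3, -2.0]
width: 56.4
```

```bash
python3 - <<'E'
from h import *
views('20',FD,FS)
E
```

```text
21.6 [ 571.  -229.5   87.4] [-1.571  0.    -3.141] [-0.4 -0.2 -1.3] 56.7 [ 0.45  0.76 -0.19  1.73  0.22  0.66 -1.43]
```

View pics/x20.png

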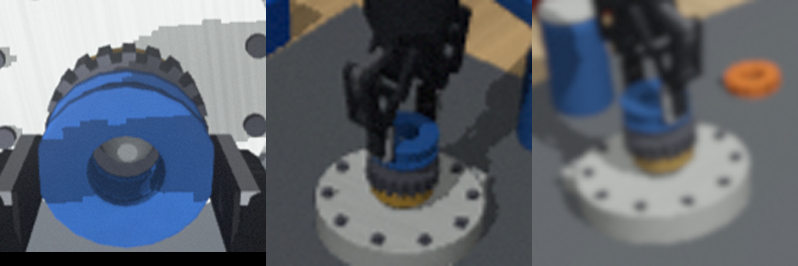

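Shaft tip is inside the bore, centred. Continue to about 76.

Request:
servo_tool(
  increments=[
    {"dx": 0, "dy": 0, "dz": -0.4, "ax": 0, "ay": 0, "az": 0, "claw": 0.1},
    {"dx": 0, "dy": 0, "dz": -0.7, "ax": 0, "ay": 0, "az": 0, "claw": 0.1},
    {"dx": 0, "dy": 0, "dz": -1, "ax": 0, "ay": 0, "az": 0, "claw": 0.1},
    {"dx": 0, "dy": 0, "dz": -1.1, "ax": 0, "ay": 0, "az": 0, "claw": 0.1},
    {"dx": 0, "dy": 0, "dz": -1.2, "ax": 0, "ay": 0, "az": 0, "claw": 0.1},
    {"dx": 0, "dy": 0, "dz": -1.2, "ax": 0, "ay": 0, "az": 0, "claw": 0.1},
  ],
)

```text
clock: 22.1
eef_pos: [570.5, -229.4, 75.5]
tool_rot: [-1.571, -0.001, -3.141]
force: [-1.6, 1.6, 2.0]
width: 56.4
```

Contact. Release, lift, go to the orange gear region? Spacer goes first on the pump shaft, so head to the spacer at (433,47).

Request:
servo_tool(
  increments=[
    {"dx": 0, "dy": 0, "dz": 0, "ax": 0, "ay": 0, "az": 0, "claw": -0.5},
    {"dx": 0, "dy": 0, "dz": 0, "ax": 0, "ay": 0, "az": 0, "claw": -1},
    {"dx": 0, "dy": 0, "dz": 0, "ax": 0, "ay": 0, "az": 0, "claw": -1},
    {"dx": 0, "dy": 0, "dz": 0, "ax": 0, "ay": 0, "az": 0, "claw": -1},
    {"dx": 0, "dy": 0, "dz": 2, "ax": 0, "ay": 0, "az": 0, "claw": -1},
    {"dx": 0, "dy": 0, "dz": 5, "ax": 0, "ay": 0, "az": 0, "claw": -1},
    {"dx": -1, "dy": 2, "dz": 8, "ax": 0, "ay": 0, "az": 0, "claw": -1},
    {"dx": -2.5, "dy": 5, "dz": 8, "ax": 0, "ay": 0, "az": 0, "claw": -1},
  ],
)

```text
clock: 22.77
eef_pos: [550.5, -183.4, 160.5]
tool_rot: [-1.566, 0.012, 3.137]
force: [1.2, 1.6, 0.5]
width: 85.4
```

Request:
servo_tool(
  increments=[
    {"dx": -1.5, "dy": 3.5, "dz": 0, "ax": 0, "ay": 0, "az": 0, "claw": -1},
    {"dx": -3, "dy": 7, "dz": 0, "ax": 0, "ay": 0, "az": 0, "claw": -1},
    {"dx": -5, "dy": 10.5, "dz": 0, "ax": 0, "ay": 0, "az": 0, "claw": -1},
    {"dx": -7, "dy": 14, "dz": 0, "ax": 0, "ay": 0, "az": 0, "claw": -1},
    {"dx": -9, "dy": 17.5, "dz": 0, "ax": 0, "ay": 0, "az": 0, "claw": -1},
    {"dx": -10.5, "dy": 20.5, "dz": -2, "ax": 0, "ay": 0, "az": 0, "claw": -1},
    {"dx": -11.2, "dy": 22.5, "dz": -5, "ax": 0, "ay": 0, "az": 0, "claw": -1},
    {"dx": -11.2, "dy": 22.5, "dz": -7, "ax": 0, "ay": 0, "az": 0, "claw": -1},
  ],
)

```text
clock: 23.43
eef_pos: [432.1, 50.5, 84.7]
tool_rot: [-1.574, 0.0, -3.133]
force: [0.8, -0.2, -0.5]
width: 85.7
```

Request:
servo_tool(
  increments=[
    {"dx": 0, "dy": 0, "dz": 0, "ax": 0, "ay": 0, "az": 0, "claw": -1},
    {"dx": 0, "dy": 0, "dz": 0, "ax": 0, "ay": 0, "az": 0, "claw": -1},
    {"dx": 0, "dy": 0, "dz": 0, "ax": 0, "ay": 0, "az": 0, "claw": -1},
    {"dx": 0, "dy": 0, "dz": 0, "ax": 0, "ay": 0, "az": 0, "claw": -1},
  ],
)

```text
clock: 23.77
eef_pos: [435.1, 44.8, 86.4]
tool_rot: [-1.571, 0.003, 3.14]
force: [0.3, 0.2, 0.2]
width: 85.4
```

```bash
python3 - <<'E'
from h import *
im,_,_,s=views('21',FD,FS); p=s['eef_pos']; print(proj(im,[p[0],p[1],16]))
E
```

```text
23.92 [434.7  44.9  86.2] [-1.571e+00  2.000e-03  3.141e+00] [-0.9  1.   0.1] 85.4 [-0.08  0.6  -0.13  2.22  0.22  0.33 -1.96]
[321.04062312 210.16284331]
```

View pics/x21.png

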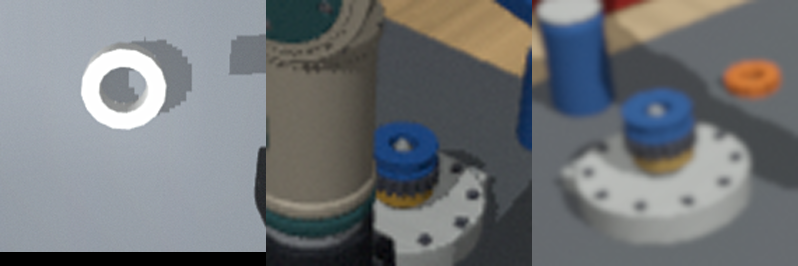

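View pics/w21.png

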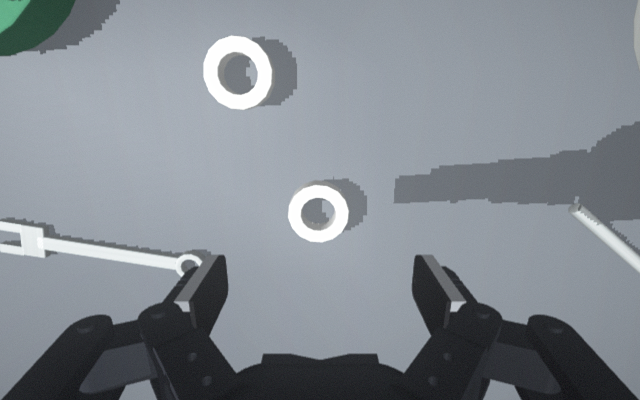

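The front stack looks right. The spacer's centre is at (318,213). Joint 6 is near its limit, so I'll go down in stages.

Request:
servo_tool(
  increments=[
    {"dx": -0.2, "dy": 0.05, "dz": -1.5, "ax": 0, "ay": 0, "az": 0, "claw": -0.6},
    {"dx": -0.2, "dy": 0.05, "dz": -3, "ax": 0, "ay": 0, "az": 0, "claw": -0.6},
    {"dx": -0.2, "dy": 0.05, "dz": -4.5, "ax": 0, "ay": 0, "az": 0, "claw": -0.6},
    {"dx": -0.2, "dy": 0.05, "dz": -5, "ax": 0, "ay": 0, "az": 0, "claw": -0.6},
    {"dx": -0.2, "dy": 0.05, "dz": -5, "ax": 0, "ay": 0, "az": 0, "claw": -0.6},
  ],
)

```text
clock: 24.33
eef_pos: [431.7, 45.6, 34.6]
tool_rot: [-1.571, -0.001, -3.141]
force: [0.4, 0.8, 1.1]
width: 68.2
```

```bash
python3 - <<'E'
from h import *
im=snap('wrist','w22'); s=st(); p=s['eef_pos']; print(proj(im,[p[0],p[1],16])); rings(im,(0,0,225),(180,40,255),16,1500)
E
```

```text
24.38 [431.7  45.6  35. ] [-1.571e+00 -1.000e-03 -3.141e+00] [ 0.9 -0.1  1.1] 68.3 [-0.02  0.71 -0.22  2.25  0.63  0.24 -2.37]
[321.49585444 240.66541867]
(85.4, 289.4) [ 15.4 207.6] [400.4 182.7  16. ]
(318.5, 239.0) [70.2 75.9] [432.7  47.3  16. ]
(210.8, 54.3) [ 88.8 101.1] [525.9  97.1  16. ]
```

Request:
servo_tool(
  increments=[
    {"dx": 0.05, "dy": 0, "dz": -0.5, "ax": 0, "ay": 0, "az": 0.1, "claw": -0.6},
    {"dx": 0.05, "dy": 0, "dz": -1, "ax": 0, "ay": 0, "az": 0.2, "claw": -0.6},
    {"dx": 0.05, "dy": 0, "dz": -1.5, "ax": 0, "ay": 0, "az": 0.3, "claw": -0.6},
    {"dx": 0.05, "dy": 0, "dz": -1.5, "ax": 0, "ay": 0, "az": 0.4, "claw": -0.6},
    {"dx": 0.05, "dy": 0, "dz": -1.5, "ax": 0, "ay": 0, "az": 0.4, "claw": -0.6},
  ],
)

```text
clock: 24.8
eef_pos: [432.6, 45.7, 20.8]
tool_rot: [-1.57, 0.0, -2.739]
force: [-0.2, -0.3, 0.3]
width: 68.1
```

```bash
python3 - <<'E'
from h import *
im=snap('wrist','w23'); s=st(); p=s['eef_pos']; print(proj(im,[p[0],p[1],16])); rings(im,(0,0,225),(180,40,255),16,1500)
E
```

```text
24.85 [432.7  45.7  20.9] [-1.570e+00  1.000e-03 -2.744e+00] [ 0.2 -0.5  0.1] 68.4 [ 0.02  0.75 -0.28  2.25  0.88  0.25 -2.22]
[322.5006728  252.96728685]
(318.8, 250.6) [74.1 82.1] [433.2  48.   16. ]
(80.9, 233.5) [ 29.4 173.7] [395.1 161.2  16. ]
(295.8, 29.4) [87.5 97.3] [522.5  96.3  16. ]
```

View pics/w23.png

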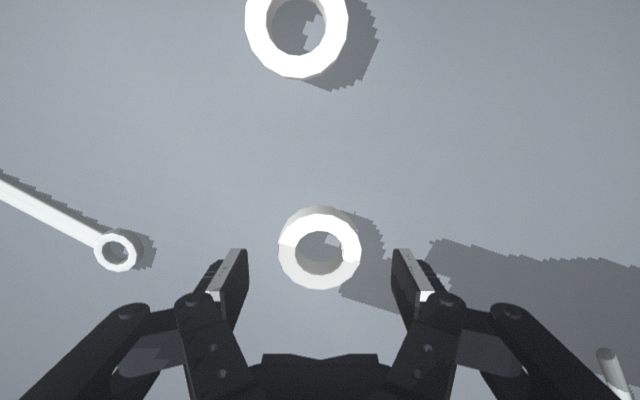

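Centred at (319,250). Finish descending and grip.

Request:
servo_tool(
  increments=[
    {"dx": 0, "dy": 0.05, "dz": -0.5, "ax": 0, "ay": 0, "az": 0.08, "claw": -0.6},
    {"dx": 0, "dy": 0.05, "dz": -1, "ax": 0, "ay": 0, "az": 0.15, "claw": -0.6},
    {"dx": 0, "dy": 0.05, "dz": -1.5, "ax": 0, "ay": 0, "az": 0.15, "claw": -0.6},
    {"dx": 0, "dy": 0.05, "dz": -1.5, "ax": 0, "ay": 0, "az": 0.15, "claw": -0.6},
    {"dx": 0, "dy": 0.05, "dz": -1.5, "ax": 0, "ay": 0, "az": 0.15, "claw": 0.4},
    {"dx": 0, "dy": 0.05, "dz": -1.5, "ax": 0, "ay": 0, "az": 0.15, "claw": 0.4},
    {"dx": 0, "dy": 0.05, "dz": -1.5, "ax": 0, "ay": 0, "az": 0.15, "claw": 0.4},
    {"dx": 0, "dy": 0.05, "dz": -1.5, "ax": 0, "ay": 0, "az": 0.15, "claw": 0.4},
  ],
)

```text
clock: 25.52
eef_pos: [432.6, 46.5, 6.4]
tool_rot: [-1.57, 0.001, -2.592]
force: [-0.9, -1.0, 10.4]
width: 40.2
```

```bash
python3 - <<'E'
from h import *
im=snap('wrist','w24'); s=st(); p=s['eef_pos']; print(proj(im,[p[0],p[1],16])); rings(im,(0,0,200),(180,40,255),16,1500)
E
```

```text
25.57 [432.6  46.4   6.4] [-1.570e+00  1.000e-03 -2.592e+00] [-1.6 -0.8 10.1] 40.0 [ 0.03  0.79 -0.3   2.25  1.05  0.25 -2.24]
[323.09328869 268.00497556]
(318.3, 263.6) [83.4 91. ] [433.4  49.6  16. ]
(67.6, 217.7) [ 34.6 160.2] [394.6 156.3  16. ]
(336.6, 27.2) [ 88.8 108.6] [521.   95.2  16. ]
```

View pics/w24.png

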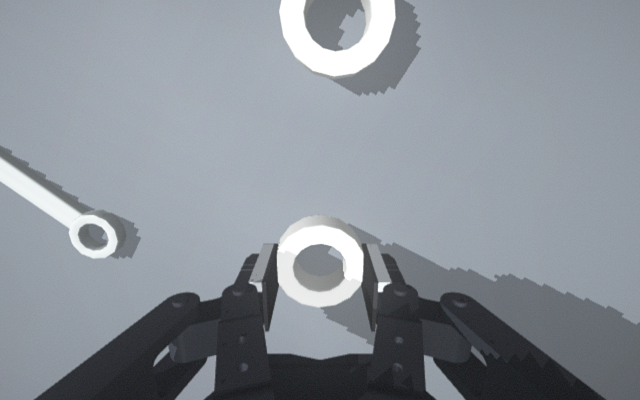

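Spacer held. Lift, turn back and carry over the pump cover.

Request:
servo_tool(
  increments=[
    {"dx": 0, "dy": 0, "dz": 1, "ax": 0, "ay": 0, "az": 0, "claw": 0.4},
    {"dx": 0, "dy": 0, "dz": 4, "ax": 0, "ay": 0, "az": 0, "claw": 0.4},
    {"dx": 0, "dy": 0, "dz": 8, "ax": 0, "ay": 0, "az": -0.05, "claw": 0.4},
    {"dx": 1, "dy": 1, "dz": 11, "ax": 0, "ay": 0, "az": -0.15, "claw": 0.4},
    {"dx": 3, "dy": 3, "dz": 12.5, "ax": 0, "ay": 0, "az": -0.25, "claw": 0.4},
    {"dx": 5, "dy": 6, "dz": 12.5, "ax": 0, "ay": 0, "az": -0.35, "claw": 0.4},
    {"dx": 7, "dy": 9, "dz": 12.5, "ax": 0, "ay": 0, "az": -0.45, "claw": 0.4},
    {"dx": 9.5, "dy": 12, "dz": 12.5, "ax": 0, "ay": 0, "az": -0.55, "claw": 0.4},
  ],
)

```text
clock: 26.23
eef_pos: [527.3, 167.5, 131.3]
tool_rot: [-1.571, -0.0, 3.136]
force: [1.0, -1.1, -1.2]
width: 40.1
```

Request:
servo_tool(
  increments=[
    {"dx": 2.5, "dy": 3, "dz": 0, "ax": 0, "ay": 0, "az": 0, "claw": 0.4},
    {"dx": 5, "dy": 6, "dz": 0, "ax": 0, "ay": 0, "az": 0, "claw": 0.4},
    {"dx": 7, "dy": 8, "dz": 0, "ax": 0, "ay": 0, "az": 0, "claw": 0.4},
    {"dx": 8.4, "dy": 9.4, "dz": 0, "ax": 0, "ay": 0, "az": 0, "claw": 0.4},
    {"dx": 8.4, "dy": 9.4, "dz": 0, "ax": 0, "ay": 0, "az": 0, "claw": 0.4},
    {"dx": 8.4, "dy": 9.4, "dz": 0, "ax": 0, "ay": 0, "az": 0, "claw": 0.4},
    {"dx": 8.4, "dy": 9.4, "dz": 0, "ax": 0, "ay": 0, "az": 0, "claw": 0.4},
    {"dx": 8.4, "dy": 9.4, "dz": 0, "ax": 0, "ay": 0, "az": 0, "claw": 0.4},
  ],
)

```text
clock: 26.9
eef_pos: [610.5, 259.1, 130.2]
tool_rot: [-1.569, -0.001, -3.142]
force: [-0.4, -0.5, -1.0]
width: 40.0
```

Request:
servo_tool(
  increments=[
    {"dx": 0, "dy": 0, "dz": 0, "ax": 0, "ay": 0, "az": 0, "claw": 0.4},
    {"dx": 0, "dy": 0, "dz": 0, "ax": 0, "ay": 0, "az": 0, "claw": 0.4},
    {"dx": 0, "dy": 0, "dz": 0, "ax": 0, "ay": 0, "az": 0, "claw": 0.4},
    {"dx": 0, "dy": 0, "dz": 0, "ax": 0, "ay": 0, "az": 0, "claw": 0.4},
    {"dx": 0, "dy": 0, "dz": 0, "ax": 0, "ay": 0, "az": 0, "claw": 0.4},
    {"dx": 0, "dy": 0, "dz": 0, "ax": 0, "ay": 0, "az": 0, "claw": 0.4},
  ],
)

```text
clock: 27.4
eef_pos: [611.3, 260.5, 130.4]
tool_rot: [-1.571, 0.0, -3.141]
force: [-0.1, 0.5, 0.0]
width: 40.2
```

```bash
python3 - <<'E'
from h import *
im,_,_,s=views('25',GD,GS); p=s['eef_pos']; print(proj(im,[p[0],p[1],p[2]+1.6])); rings(im,(0,0,200),(180,40,255),p[2]+9,1500)
E
```

```text
27.55 [611.3 260.5 130.3] [-1.571 -0.    -3.141] [-0.2  0.3 -1.7] 40.1 [-0.15  0.81 -0.54  1.55  0.49  0.91 -2.42]
[321.60551876 258.15155876]
(494.1, 279.6) [41.8 54.3] [604.  178.6 139.3]
(318.8, 265.1) [82.5 89.4] [611.6 261.9 139.3]
(176.0, 151.7) [ 83.2 106. ] [664.7 321.7 139.3]
```

View pics/x25.png

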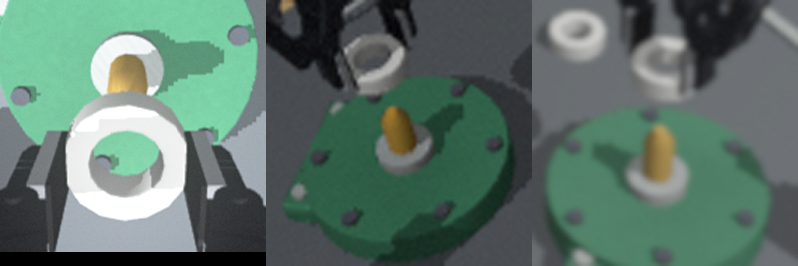

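View pics/w25.png

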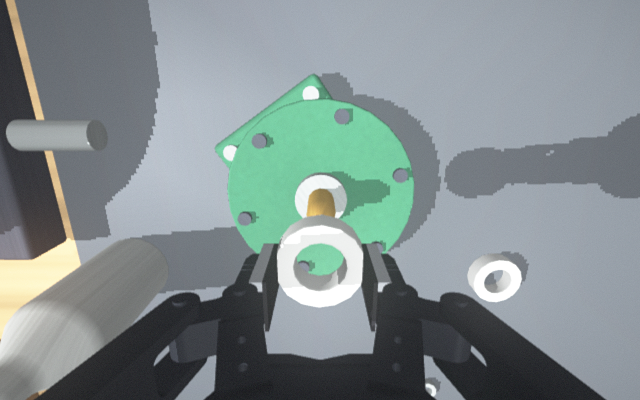

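```bash
python3 - <<'E'
from h import *
im=pickle.load(open('w25.pkl','rb'))
a=cv2.resize(im['color'][90:290,220:430,::-1],None,fx=3,fy=3,interpolation=cv2.INTER_CUBIC); cv2.imwrite('pics/w25c.png',a)
for z in (30,33): circ(im,[(343,116),(401,175),(260,140),(245,218),(303.5,266)],z)
print(back(im,321,196,40))
E
```

```text
circle [611.6 260.4] 64.3 [-0.2  0.3 -0.1  0.4 -0.3]
circle [612.6 260.4] 63.5 [-0.2  0.3 -0.1  0.3 -0.3]
[615.0559054  260.60156261  40.        ]
```

View pics/w25c.png

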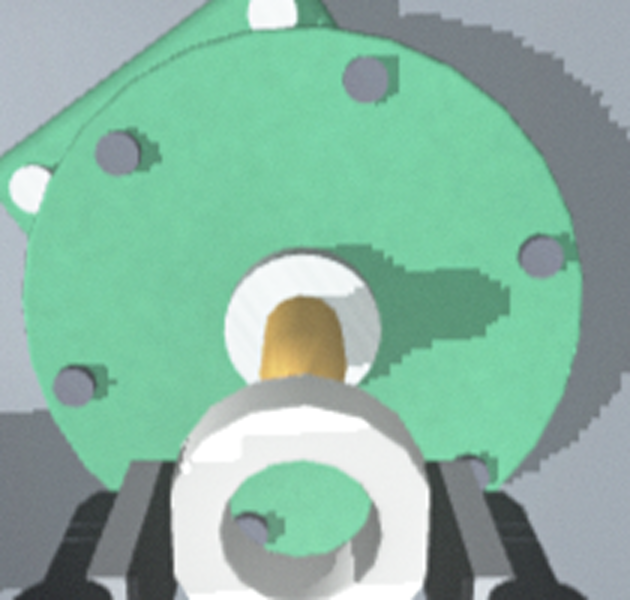

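Cover centre about (612,260); lower to just past the tip.

Request:
servo_tool(
  increments=[
    {"dx": 0.1, "dy": -0.05, "dz": -1, "ax": 0, "ay": 0, "az": 0, "claw": 0.4},
    {"dx": 0.1, "dy": -0.05, "dz": -2, "ax": 0, "ay": 0, "az": 0, "claw": 0.4},
    {"dx": 0.1, "dy": -0.05, "dz": -3, "ax": 0, "ay": 0, "az": 0, "claw": 0.4},
    {"dx": 0.1, "dy": -0.05, "dz": -4, "ax": 0, "ay": 0, "az": 0, "claw": 0.4},
    {"dx": 0.1, "dy": -0.05, "dz": -4.6, "ax": 0, "ay": 0, "az": 0, "claw": 0.4},
    {"dx": 0.1, "dy": -0.05, "dz": -4.8, "ax": 0, "ay": 0, "az": 0, "claw": 0.4},
    {"dx": 0.1, "dy": -0.05, "dz": -4.8, "ax": 0, "ay": 0, "az": 0, "claw": 0.4},
  ],
)

```text
clock: 28.13
eef_pos: [611.8, 259.8, 81.2]
tool_rot: [-1.57, -0.002, -3.141]
force: [1.0, -0.1, -0.9]
width: 39.9
```

```bash
python3 - <<'E'
from h import *
views('26',GD,GS)
E
```

```text
28.28 [612.6 260.4  82.7] [-1.571e+00  1.000e-03 -3.141e+00] [ 0.6 -0.2 -0.3] 40.2 [-0.16  0.87 -0.51  1.58  0.53  0.83 -2.45]
```

View pics/x26.png

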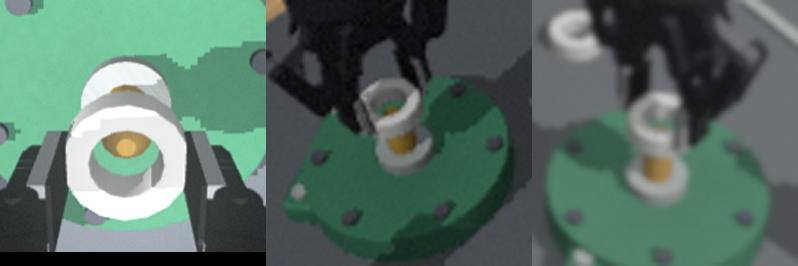

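The tip sits in the bore as expected for a centred ring. Lower on.

Request:
servo_tool(
  increments=[
    {"dx": 0, "dy": 0, "dz": -0.7, "ax": 0, "ay": 0, "az": 0, "claw": 0.4},
    {"dx": 0, "dy": 0, "dz": -1.4, "ax": 0, "ay": 0, "az": 0, "claw": 0.4},
    {"dx": 0, "dy": 0, "dz": -2, "ax": 0, "ay": 0, "az": 0, "claw": 0.4},
    {"dx": 0, "dy": 0, "dz": -2, "ax": 0, "ay": 0, "az": 0, "claw": 0.4},
    {"dx": 0, "dy": 0, "dz": -2, "ax": 0, "ay": 0, "az": 0, "claw": 0.4},
  ],
)

```text
clock: 28.7
eef_pos: [611.8, 259.8, 61.5]
tool_rot: [-1.57, -0.001, -3.141]
force: [-0.3, 0.7, 0.1]
width: 40.7
```

```bash
python3 - <<'E'
from h import *
views('27',GD,GS)
E
```

```text
28.85 [612.5 260.2  62.5] [-1.571  0.    -3.141] [ 0.4  0.1 -0.2] 40.0 [-0.17  0.9  -0.49  1.59  0.54  0.8  -2.46]
```

View pics/x27.png

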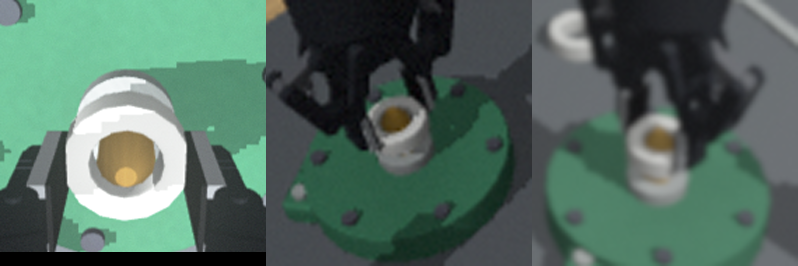

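Request:
servo_tool(
  increments=[
    {"dx": 0, "dy": 0, "dz": -0.6, "ax": 0, "ay": 0, "az": 0, "claw": 0.4},
    {"dx": 0, "dy": 0, "dz": -1.1, "ax": 0, "ay": 0, "az": 0, "claw": 0.4},
    {"dx": 0, "dy": 0, "dz": -1.4, "ax": 0, "ay": 0, "az": 0, "claw": 0.4},
    {"dx": 0, "dy": 0, "dz": -1.55, "ax": 0, "ay": 0, "az": 0, "claw": 0.4},
    {"dx": 0, "dy": 0, "dz": -1.6, "ax": 0, "ay": 0, "az": 0, "claw": 0.4},
    {"dx": 0, "dy": 0, "dz": -1.6, "ax": 0, "ay": 0, "az": 0, "claw": 0.4},
  ],
)

```text
clock: 29.35
eef_pos: [611.8, 259.7, 46.6]
tool_rot: [-1.57, -0.001, -3.141]
force: [-2.1, -0.6, 4.4]
width: 40.1
```

Spacer seated (contact at 46.6). Release and travel to the orange gear.

Request:
servo_tool(
  increments=[
    {"dx": 0, "dy": 0, "dz": 0, "ax": 0, "ay": 0, "az": 0, "claw": -0.3},
    {"dx": 0, "dy": 0, "dz": 0, "ax": 0, "ay": 0, "az": 0, "claw": -0.8},
    {"dx": 0, "dy": 0, "dz": 0, "ax": 0, "ay": 0, "az": 0, "claw": -0.8},
    {"dx": 0, "dy": 0, "dz": 0, "ax": 0, "ay": 0, "az": 0, "claw": -0.8},
    {"dx": 0, "dy": 0, "dz": 2, "ax": 0, "ay": 0, "az": 0, "claw": -0.8},
    {"dx": 0, "dy": 0, "dz": 5, "ax": 0, "ay": 0, "az": 0, "claw": -0.8},
    {"dx": 0, "dy": -0.5, "dz": 9, "ax": 0, "ay": 0, "az": 0, "claw": -0.8},
    {"dx": -1, "dy": -3, "dz": 12, "ax": 0, "ay": 0, "az": 0, "claw": -0.8},
  ],
)

```text
clock: 30.02
eef_pos: [603.3, 235.8, 169.0]
tool_rot: [-1.578, 0.004, -3.136]
force: [1.9, 1.0, 1.4]
width: 77.2
```

Request:
servo_tool(
  increments=[
    {"dx": -1, "dy": -3.5, "dz": 0, "ax": 0, "ay": 0, "az": 0, "claw": -0.8},
    {"dx": -2, "dy": -7.2, "dz": 0, "ax": 0, "ay": 0, "az": 0, "claw": -0.8},
    {"dx": -3, "dy": -11, "dz": 0, "ax": 0, "ay": 0, "az": 0, "claw": -0.8},
    {"dx": -4, "dy": -15, "dz": 0, "ax": 0, "ay": 0, "az": 0, "claw": -0.8},
    {"dx": -5, "dy": -19, "dz": 0, "ax": 0, "ay": 0, "az": 0, "claw": -0.8},
    {"dx": -6, "dy": -23, "dz": 0, "ax": 0, "ay": 0, "az": 0, "claw": -0.8},
    {"dx": -7, "dy": -27, "dz": 0, "ax": 0, "ay": 0, "az": 0, "claw": -0.8},
    {"dx": -8, "dy": -31, "dz": 0, "ax": 0, "ay": 0, "az": 0, "claw": -0.8},
  ],
)

```text
clock: 30.68
eef_pos: [521.7, -81.8, 166.5]
tool_rot: [-1.571, 0.001, -3.141]
force: [1.7, -0.5, -0.9]
width: 77.0
```

Request:
servo_tool(
  increments=[
    {"dx": -2, "dy": -3.6, "dz": 0, "ax": 0, "ay": 0, "az": 0, "claw": -0.8},
    {"dx": -4, "dy": -7.2, "dz": 0, "ax": 0, "ay": 0, "az": 0, "claw": -0.8},
    {"dx": -6, "dy": -10.8, "dz": 0, "ax": 0, "ay": 0, "az": 0, "claw": -0.8},
    {"dx": -8, "dy": -14.4, "dz": 0, "ax": 0, "ay": 0, "az": 0, "claw": -0.8},
    {"dx": -10, "dy": -18, "dz": 0, "ax": 0, "ay": 0, "az": 0, "claw": -0.8},
    {"dx": -12, "dy": -21.5, "dz": -2, "ax": 0, "ay": 0, "az": 0, "claw": -0.8},
    {"dx": -12.4, "dy": -24.5, "dz": -5, "ax": 0, "ay": 0, "az": 0, "claw": -0.8},
    {"dx": -12.4, "dy": -24.5, "dz": -8, "ax": 0, "ay": 0, "az": 0, "claw": -0.8},
  ],
)

```text
clock: 31.35
eef_pos: [396.2, -333.2, 86.2]
tool_rot: [-1.564, 0.002, 3.132]
force: [0.8, -0.3, -1.0]
width: 77.2
```

Request:
servo_tool(
  increments=[
    {"dx": 0, "dy": 0, "dz": 0, "ax": 0, "ay": 0, "az": 0, "claw": -0.8},
    {"dx": 0, "dy": 0, "dz": 0, "ax": 0, "ay": 0, "az": 0, "claw": -0.8},
    {"dx": 0, "dy": 0, "dz": 0, "ax": 0, "ay": 0, "az": 0, "claw": -0.8},
    {"dx": 0, "dy": 0, "dz": 0, "ax": 0, "ay": 0, "az": 0, "claw": -0.8},
    {"dx": 0, "dy": 0, "dz": 0, "ax": 0, "ay": 0, "az": 0, "claw": -0.8},
  ],
)

```text
clock: 31.77
eef_pos: [399.9, -324.5, 88.0]
tool_rot: [-1.569, 0.003, -3.139]
force: [0.5, 0.9, 0.1]
width: 76.9
```

```bash
python3 - <<'E'
from h import *
im,_,_,s=views('28',GD,GS); p=s['eef_pos']; print(proj(im,[p[0],p[1],11])); rings(im,(3,150,100),(18,255,255),11,700)
E
```

```text
31.92 [ 399.  -324.9   87.3] [-1.57e+00  1.00e-03 -3.14e+00] [0.1 1.6 0.1] 77.1 [ 0.97  0.71 -0.52  2.01  0.63  0.58 -1.55]
[321.59995036 207.71770049]
(615.0, 295.6) [ 26.8 125. ] [ 325.8 -558.8   11. ]
(327.3, 208.7) [68.8 71.7] [ 398.3 -329.    11. ]
```

View pics/x28.png

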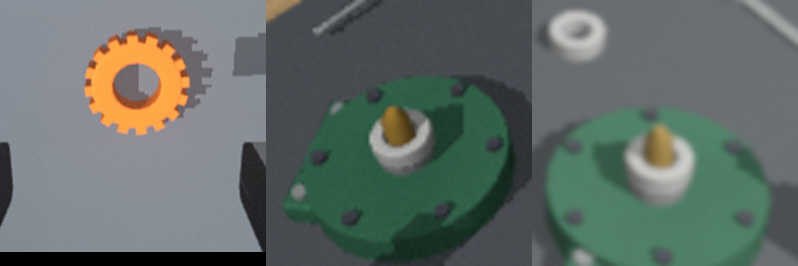

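View pics/w28.png

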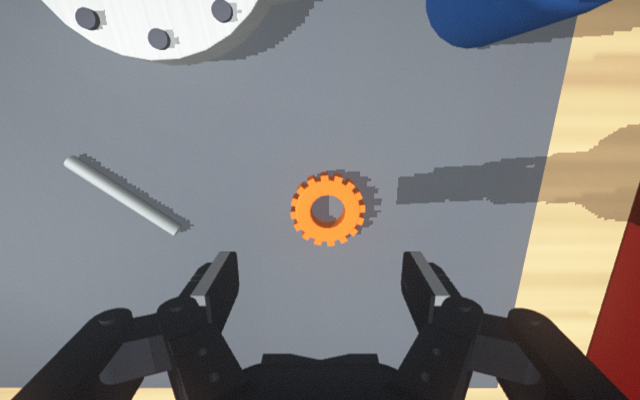

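Spacer flat on the boss. Orange gear at (328,209); descend with a 5 mm shift.

Request:
servo_tool(
  increments=[
    {"dx": 0, "dy": -0.45, "dz": -2.5, "ax": 0, "ay": 0, "az": 0, "claw": -0.8},
    {"dx": 0, "dy": -0.45, "dz": -5, "ax": 0, "ay": 0, "az": 0, "claw": -0.8},
    {"dx": 0, "dy": -0.45, "dz": -5, "ax": 0, "ay": 0, "az": 0, "claw": -0.8},
    {"dx": 0, "dy": -0.45, "dz": -5, "ax": 0, "ay": 0, "az": 0, "claw": -0.8},
    {"dx": 0, "dy": -0.45, "dz": -5, "ax": 0, "ay": 0, "az": 0, "claw": -0.8},
  ],
)

```text
clock: 32.33
eef_pos: [399.0, -329.3, 37.2]
tool_rot: [-1.57, 0.001, -3.14]
force: [0.6, 0.5, -0.5]
width: 77.0
```

```bash
python3 - <<'E'
from h import *
im=snap('wrist','w29'); s=st(); p=s['eef_pos']; print(proj(im,[p[0],p[1],11])); rings(im,(3,150,100),(18,255,255),11,700)
E
```

```text
32.38 [ 399.2 -329.6   37.5] [-1.57e+00  2.00e-03 -3.14e+00] [-0.2  0.2  0.4] 76.6 [ 0.92  0.79 -0.44  2.02  0.71  0.48 -1.61]
[321.97813793 234.67993746]
(321.2, 235.2) [86.7 91.8] [ 398.9 -329.1   11. ]
```

Request:
servo_tool(
  increments=[
    {"dx": 0, "dy": 0, "dz": -1.7, "ax": 0, "ay": 0, "az": 0, "claw": -0.8},
    {"dx": 0, "dy": 0, "dz": -3.3, "ax": 0, "ay": 0, "az": 0, "claw": -0.8},
    {"dx": 0, "dy": 0, "dz": -3.3, "ax": 0, "ay": 0, "az": 0, "claw": -0.8},
    {"dx": 0, "dy": 0, "dz": -3.3, "ax": 0, "ay": 0, "az": 0, "claw": -0.8},
    {"dx": 0, "dy": 0, "dz": -3.3, "ax": 0, "ay": 0, "az": 0, "claw": 0.2},
    {"dx": 0, "dy": 0, "dz": -3.3, "ax": 0, "ay": 0, "az": 0, "claw": 0.2},
    {"dx": 0, "dy": 0, "dz": -3.3, "ax": 0, "ay": 0, "az": 0, "claw": 0.2},
    {"dx": 0, "dy": 0, "dz": -3.3, "ax": 0, "ay": 0, "az": 0, "claw": 0.2},
  ],
)

```text
clock: 33.05
eef_pos: [399.1, -329.9, 5.3]
tool_rot: [-1.569, 0.002, -3.141]
force: [-0.9, -0.0, 11.8]
width: 50.1
```

```bash
python3 - <<'E'
from h import *
im=snap('wrist','w30'); s=st(); p=s['eef_pos']; print(proj(im,[p[0],p[1],11])); rings(im,(3,150,100),(18,255,255),11,700)
E
```

```text
33.1 [ 399.1 -329.9    5.3] [-1.569e+00  2.000e-03 -3.141e+00] [-1.4  0.4 12.1] 50.4 [ 0.88  0.84 -0.38  2.03  0.76  0.41 -1.66]
[321.85475432 262.3118163 ]
(319.4, 252.7) [ 82.9 114.2] [ 404.2 -328.7   11. ]
```

View pics/w30.png

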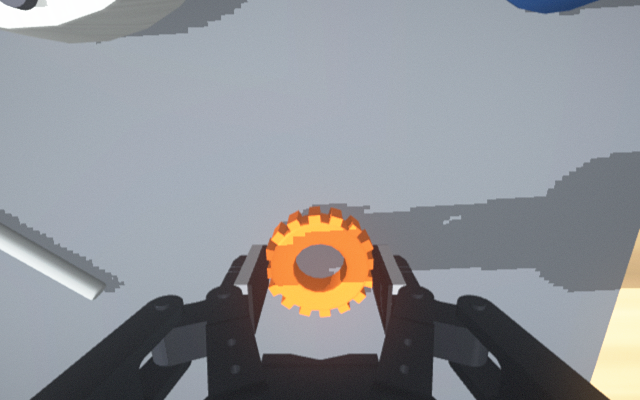

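Held and centred. Lift and carry to the pump shaft.

Request:
servo_tool(
  increments=[
    {"dx": 0, "dy": 0, "dz": 1, "ax": 0, "ay": 0, "az": 0, "claw": 0.2},
    {"dx": 0, "dy": 0, "dz": 4, "ax": 0, "ay": 0, "az": 0, "claw": 0.2},
    {"dx": 0, "dy": 0, "dz": 8, "ax": 0, "ay": 0, "az": 0, "claw": 0.2},
    {"dx": 0.5, "dy": 1.5, "dz": 12, "ax": 0, "ay": 0, "az": 0, "claw": 0.2},
    {"dx": 2, "dy": 4.5, "dz": 13, "ax": 0, "ay": 0, "az": 0.06, "claw": 0.2},
    {"dx": 3.5, "dy": 8, "dz": 13, "ax": 0, "ay": 0, "az": 0.12, "claw": 0.2},
    {"dx": 5, "dy": 11.5, "dz": 13, "ax": 0, "ay": 0, "az": 0.18, "claw": 0.2},
    {"dx": 6.5, "dy": 15, "dz": 13, "ax": 0, "ay": 0, "az": 0.24, "claw": 0.2},
  ],
)

```text
clock: 33.77
eef_pos: [463.9, -178.6, 134.9]
tool_rot: [-1.569, 0.002, -2.899]
force: [1.0, -0.2, -0.4]
width: 50.0
```

Request:
servo_tool(
  increments=[
    {"dx": 1.3, "dy": 3.8, "dz": 0, "ax": 0, "ay": 0, "az": 0.06, "claw": 0.2},
    {"dx": 2.6, "dy": 7.6, "dz": 0, "ax": 0, "ay": 0, "az": 0.06, "claw": 0.2},
    {"dx": 3.9, "dy": 11.4, "dz": 0, "ax": 0, "ay": 0, "az": 0.06, "claw": 0.2},
    {"dx": 5.2, "dy": 15.2, "dz": 0, "ax": 0, "ay": 0, "az": 0.06, "claw": 0.2},
    {"dx": 6.5, "dy": 19, "dz": 0, "ax": 0, "ay": 0, "az": 0.06, "claw": 0.2},
    {"dx": 7.8, "dy": 22.8, "dz": 0, "ax": 0, "ay": 0, "az": 0.06, "claw": 0.2},
    {"dx": 9.1, "dy": 26.6, "dz": 0, "ax": 0, "ay": 0, "az": 0.06, "claw": 0.2},
    {"dx": 10.4, "dy": 30.4, "dz": 0, "ax": 0, "ay": 0, "az": 0.06, "claw": 0.2},
  ],
)

```text
clock: 34.43
eef_pos: [567.6, 126.4, 134.5]
tool_rot: [-1.571, 0.001, -2.841]
force: [1.3, -0.5, -0.7]
width: 50.1
```

Request:
servo_tool(
  increments=[
    {"dx": 1.3, "dy": 3.8, "dz": 0, "ax": 0, "ay": 0, "az": 0, "claw": 0.2},
    {"dx": 2.6, "dy": 7.6, "dz": 0, "ax": 0, "ay": 0, "az": 0, "claw": 0.2},
    {"dx": 3.6, "dy": 10.6, "dz": 0, "ax": 0, "ay": 0, "az": 0, "claw": 0.2},
    {"dx": 4.3, "dy": 12.6, "dz": 0, "ax": 0, "ay": 0, "az": 0, "claw": 0.2},
    {"dx": 4.4, "dy": 13.6, "dz": 0, "ax": 0, "ay": 0, "az": 0, "claw": 0.2},
    {"dx": 4.4, "dy": 13.6, "dz": 0, "ax": 0, "ay": 0, "az": 0, "claw": 0.2},
    {"dx": 4.4, "dy": 13.6, "dz": 0, "ax": 0, "ay": 0, "az": 0, "claw": 0.2},
    {"dx": 4.4, "dy": 13.6, "dz": 0, "ax": 0, "ay": 0, "az": 0, "claw": 0.2},
  ],
)

```text
clock: 35.1
eef_pos: [611.2, 257.6, 133.3]
tool_rot: [-1.569, -0.001, -2.843]
force: [-0.7, -0.5, -0.2]
width: 50.0
```

Request:
servo_tool(
  increments=[
    {"dx": 0, "dy": 0, "dz": -1, "ax": 0, "ay": 0, "az": 0, "claw": 0.2},
    {"dx": 0, "dy": 0, "dz": -2, "ax": 0, "ay": 0, "az": 0, "claw": 0.2},
    {"dx": 0, "dy": 0, "dz": -2.5, "ax": 0, "ay": 0, "az": 0, "claw": 0.2},
    {"dx": 0, "dy": 0, "dz": -2.5, "ax": 0, "ay": 0, "az": 0, "claw": 0.2},
    {"dx": 0, "dy": 0, "dz": -2.5, "ax": 0, "ay": 0, "az": 0, "claw": 0.2},
    {"dx": 0, "dy": 0, "dz": -2.5, "ax": 0, "ay": 0, "az": 0, "claw": 0.2},
    {"dx": 0, "dy": 0, "dz": -2.5, "ax": 0, "ay": 0, "az": 0, "claw": 0.2},
  ],
)

```text
clock: 35.68
eef_pos: [611.5, 260.8, 108.6]
tool_rot: [-1.571, 0.001, -2.841]
force: [-0.7, 0.8, -0.7]
width: 50.4
```

```bash
python3 - <<'E'
from h import *
im,_,_,s=views('31',GD,GS)
E
```

```text
35.83 [611.5 260.7 108.7] [-1.571e+00  1.000e-03 -2.841e+00] [-0.4  0.1 -0. ] 50.3 [-0.12  0.85 -0.59  1.57  0.57  0.9  -2.18]
```

View pics/x31.png

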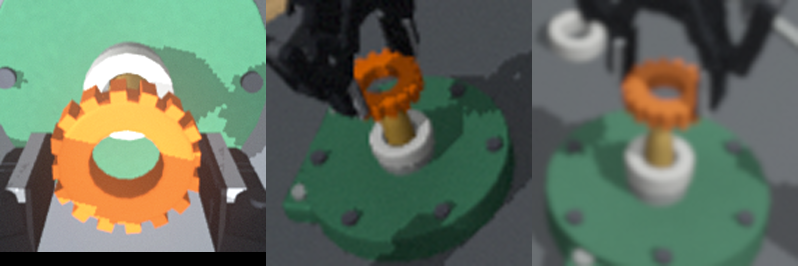

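View pics/w31.png

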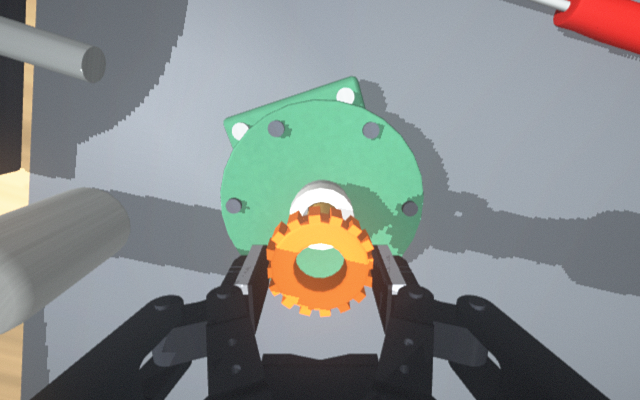

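Request:
servo_tool(
  increments=[
    {"dx": 0.1, "dy": -0.07, "dz": -0.8, "ax": 0, "ay": 0, "az": 0, "claw": 0.2},
    {"dx": 0.1, "dy": -0.07, "dz": -1.6, "ax": 0, "ay": 0, "az": 0, "claw": 0.2},
    {"dx": 0.1, "dy": -0.07, "dz": -2.4, "ax": 0, "ay": 0, "az": 0, "claw": 0.2},
    {"dx": 0.1, "dy": -0.07, "dz": -3.0, "ax": 0, "ay": 0, "az": 0, "claw": 0.2},
    {"dx": 0.1, "dy": -0.07, "dz": -3.0, "ax": 0, "ay": 0, "az": 0, "claw": 0.2},
    {"dx": 0.1, "dy": -0.07, "dz": -3.0, "ax": 0, "ay": 0, "az": 0, "claw": 0.2},
  ],
)

```text
clock: 36.33
eef_pos: [611.8, 259.7, 77.4]
tool_rot: [-1.571, -0.001, -2.841]
force: [0.5, 0.1, -1.0]
width: 49.8
```

```bash
python3 - <<'E'
from h import *
im,_,_,s=views('32',GD,GS)
E
```

```text
36.48 [612.5 260.1  78.6] [-1.571e+00  1.000e-03 -2.841e+00] [ 0.8  0.2 -1.1] 50.3 [-0.13  0.89 -0.57  1.58  0.59  0.85 -2.2 ]
```

View pics/x32.png

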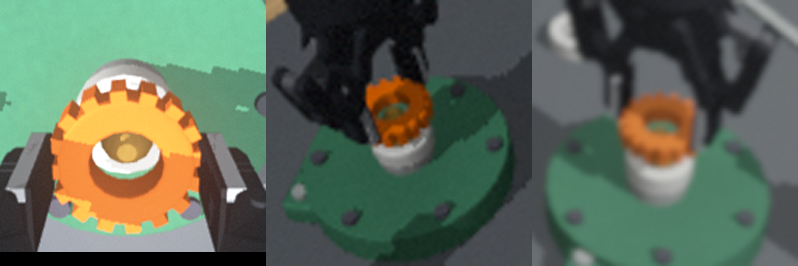

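The shaft tip is centred in the bore. Lower to contact near 61.3.

Request:
servo_tool(
  increments=[
    {"dx": 0, "dy": 0, "dz": -0.6, "ax": 0, "ay": 0, "az": 0, "claw": 0.2},
    {"dx": 0, "dy": 0, "dz": -1.1, "ax": 0, "ay": 0, "az": 0, "claw": 0.2},
    {"dx": 0, "dy": 0, "dz": -1.4, "ax": 0, "ay": 0, "az": 0, "claw": 0.2},
    {"dx": 0, "dy": 0, "dz": -1.6, "ax": 0, "ay": 0, "az": 0, "claw": 0.2},
    {"dx": 0, "dy": 0, "dz": -1.7, "ax": 0, "ay": 0, "az": 0, "claw": 0.2},
    {"dx": 0, "dy": 0, "dz": -1.7, "ax": 0, "ay": 0, "az": 0, "claw": 0.2},
  ],
)

```text
clock: 36.98
eef_pos: [612.1, 259.6, 61.4]
tool_rot: [-1.57, -0.001, -2.841]
force: [-0.8, -0.7, 0.8]
width: 50.0
```

Request:
servo_tool(
  increments=[
    {"dx": 0, "dy": 0, "dz": -0.05, "ax": 0, "ay": 0, "az": 0, "claw": 0.2},
    {"dx": 0, "dy": 0, "dz": -0.1, "ax": 0, "ay": 0, "az": 0, "claw": 0.2},
    {"dx": 0, "dy": 0, "dz": -0.1, "ax": 0, "ay": 0, "az": 0, "claw": 0.2},
  ],
)

```text
clock: 37.23
eef_pos: [612.2, 259.7, 61.2]
tool_rot: [-1.57, -0.0, -2.841]
force: [-1.3, -1.0, 6.8]
width: 50.4
```

Contact confirmed (6.8 N). Release, lift and check.

Request:
servo_tool(
  increments=[
    {"dx": 0, "dy": 0, "dz": 0, "ax": 0, "ay": 0, "az": 0, "claw": -0.3},
    {"dx": 0, "dy": 0, "dz": 0, "ax": 0, "ay": 0, "az": 0, "claw": -0.9},
    {"dx": 0, "dy": 0, "dz": 0, "ax": 0, "ay": 0, "az": 0, "claw": -0.9},
    {"dx": 0, "dy": 0, "dz": 0, "ax": 0, "ay": 0, "az": 0, "claw": -0.9},
    {"dx": 0, "dy": 0, "dz": 2, "ax": 0, "ay": 0, "az": 0, "claw": -0.9},
    {"dx": 0, "dy": 0, "dz": 5, "ax": 0, "ay": 0, "az": 0, "claw": -0.9},
    {"dx": 0, "dy": 0, "dz": 9, "ax": 0, "ay": 0, "az": 0, "claw": -0.9},
    {"dx": 0, "dy": 0, "dz": 13, "ax": 0, "ay": 0, "az": 0, "claw": -0.9},
  ],
)

```text
clock: 37.9
eef_pos: [611.6, 259.5, 190.7]
tool_rot: [-1.571, -0.002, -2.84]
force: [1.6, -0.7, 0.6]
width: 81.2
```

Request:
servo_tool(
  increments=[
    {"dx": -1, "dy": -3, "dz": 2, "ax": 0, "ay": 0, "az": 0, "claw": -0.9},
    {"dx": -2, "dy": -6, "dz": 4, "ax": 0, "ay": 0, "az": 0, "claw": -0.9},
    {"dx": -4, "dy": -9, "dz": 6, "ax": 0, "ay": 0, "az": 0, "claw": -0.9},
    {"dx": -6, "dy": -12, "dz": 6, "ax": 0, "ay": 0, "az": 0, "claw": -0.9},
    {"dx": -6, "dy": -14, "dz": 6, "ax": 0, "ay": 0, "az": 0, "claw": -0.9},
    {"dx": -6, "dy": -14, "dz": 6, "ax": 0, "ay": 0, "az": 0, "claw": -0.9},
    {"dx": -6, "dy": -14, "dz": 6, "ax": 0, "ay": 0, "az": 0, "claw": -0.9},
  ],
)

```text
clock: 38.48
eef_pos: [552.7, 118.4, 250.5]
tool_rot: [-1.57, 0.001, -2.844]
force: [1.0, 0.5, -0.1]
width: 81.0
```

```bash
python3 - <<'E'
from h import *
st(); sc=snap('scene','s33'); d=snap('side','d33')
o=[]
for im,(u,v,w,h) in ((sc,(200,140,90,90)),(sc,(320,240,160,110)),(d,(310,100,110,100)),(d,(110,215,140,150))):
    o.append(cv2.resize(im['color'][v:v+h,u:u+w,::-1],(395,295),interpolation=cv2.INTER_CUBIC))
cv2.imwrite('pics/x33.png',np.vstack([np.hstack(o[:2]),np.hstack(o[2:])]))
E
```

```text
38.48 [552.7 118.4 250.5] [-1.570e+00  1.000e-03 -2.844e+00] [ 1.   0.5 -0.1] 81.0 [ 0.19  0.57 -0.71  1.72  0.42  1.01 -1.94]
```

View pics/x33.png

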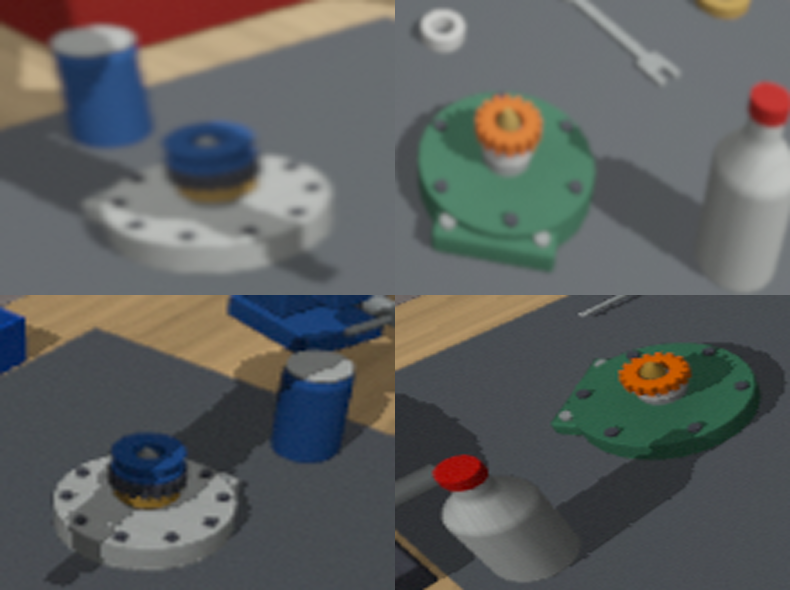

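View pics/s33.png

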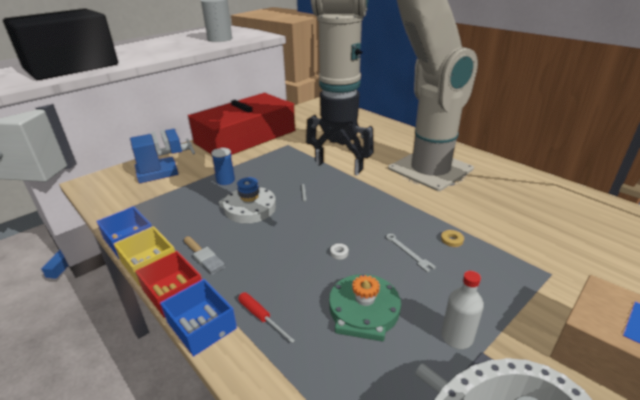

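Both stacks stand flat: the blue pulley, gear and collar at (248,187), and the orange gear on the white spacer at (366,288). The cans are where they started, (223,166) and (462,315), and the gripper touches nothing. I'm handing in.

```bash
python3 -c "
from h import *
print(finish_job()); st()"
```

```text
the job is handed in; nothing more can be done
None
the job is handed in; nothing more can be done
```

The job is handed in after about 38.5 s of robot time. The front shaft carries the brass collar, then the steel gear, then the blue pulley. The pump shaft carries the white spacer, then the orange gear. I took the leftmost brass ring and the white ring nearest the base. Each part was lowered until the wrist showed light contact (about 7–8 N at most), then released.

**Last checks:** The final scene and side pictures show both stacks sitting flat and in order, both cans standing in place, and the gripper clear of everything. Touchdown heights were within about 1 mm of those expected for each part.

**What disagreed:**
- The fixed cameras and the wrist camera differed by up to about 10 mm on some positions. I used the wrist camera's fit of each cover's bolt circle for the shaft positions, and lowered on contact force.
- The steel gear brushed the shaft with about 2.5 N sideways, so I shifted it about 1 mm and the force went away.
- I did not measure final centring or tilt numerically; I judged them from the pictures. No verdict is reported.

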